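# Stand a drawer front on end in the planing jig

## Task

The short end of the top drawer front needs planing. Lift that front off the stack, stand it upright on its short edge on the jig's base board, square to the fixed fence, centred on it and close in front of it, and let it stand there by itself; then slide the jaw up until it holds the front flat against the fence, and let go. Leave the lower front, the hand plane, the glue bottle and the wax tin where they are.

Things in the scene. Friction and masses are not known exactly. Their poses are not given: they have to be found in the camera images.
- front_center (a point): centre of the top drawer front, a pale wooden slab 116 x 64 x 20 mm, about 85 g (it varies), plain on both ends; it starts lying flat on two laths over a second, equal front. Axes: x along its 116 mm length, y across its 64 mm width, z through its 20 mm thickness (starts pointing up). It may stand on either end and face either way
- spare_center (a point): centre of the lower, equal drawer front, lying flat on the bench (top face 20 mm up) under the top one, parallel within 3 degrees. Two loose laths, 14 mm high, 14 wide, 54 long, lie across it about 42 mm either side of its middle and carry the top front, whose underside is 34 mm and centre 44 mm above the bench
- jig: planing jig, fixed to the bench. Origin on the bench; x runs along its base board from the fence towards the open end, y across, z up. Base board 18 mm thick, x = -70 to +165 mm, 110 mm wide. The fence end is nearer the robot. A front standing against the fence has its centre at x = -30, y = 0, z = 76 mm
- fence (a point): foot of the fence's working face, at its middle, on the base board's top (jig x = -40, y = 0, z = 18 mm); axes as the jig's. The fence is a fixed wooden block reaching 25 mm behind this face (to -x), 48 mm wide, 42 mm high above the base board; the face looks to +x
- jaw (a joint): sliding jaw, in m: 0 = fully open, grows as it moves towards the fence (jig -x), stops at 0.078. Gap between fence face and jaw face = 90 mm minus this, so 0.070 is closed on a 20 mm front. Starts at 0.01 to 0.035, stays where left, slides with about 2.5 N of friction. Block 70 mm long, 48 mm wide, its top 57 mm above the bench
- jaw_grip (a point): centre of the square grip that stands on the jaw: 22 x 22 mm, 34 mm high (its top 91 mm above the bench), 55 mm behind the jaw's working face. Axes parallel to the jig's
- plane: wooden hand plane, 160 x 52 mm, about 85 mm high, to be left alone; origin at the centre of its underside
- glue: white glue bottle, 56 mm across, 120 mm high, to be left alone; origin at the centre of its underside
- wax: metal wax tin, 72 mm across, 50 mm high, to be left alone; origin at the centre of its underside
Mind the look-alikes: they are no part of the job. Leave any blue look-alike of the part that bears front_center alone.

How it is judged:
On the way, in this order (a step that is already met when the one before it is completed fails the run):
1. the top front stands upright by itself on its short edge on the jig's base board, in front of the fence, let go, with the jaw not yet on it (angle between the x axis of front_center and the z axis of jig, either way round below 0.1 rad and angle between the z axis of front_center and the x axis of jig, either way round below 0.3 rad and z of front_center in the frame of jig between 0.072 and 0.081 m and x of front_center in the frame of jig between -0.035 and 0.005 m and y of front_center in the frame of jig between -0.02 and 0.02 m and contact force between front and the fingers below 0.05 N and contact force between front and jaw below 0.05 N and linear speed of front below 0.03 m/s), for 0.3 s.
2. the jaw is closed on the front (value of joint jaw above 0.0675 m), for 0.2 s.
At the end, for the whole second after the job is handed in: front on a short edge on the base board (height within 3 mm, upright within 0.07 rad), face within 3 mm and 0.09 rad of the fence, within 15 mm of its middle; jaw closed on it (fence-jaw gap 17.5 to 22.5 mm); at rest; lower front moved under 20 mm (angle between the x axis of front_center and the z axis of jig, either way round below 0.07 rad and angle between the z axis of front_center and the x axis of jig, either way round below 0.09 rad and z of front_center in the frame of jig between 0.073 and 0.079 m and x of front_center in the frame of jig between -0.033 and -0.027 m and y of front_center in the frame of jig between -0.015 and 0.015 m and value of joint jaw between 0.0675 and 0.0725 m and linear speed of front below 0.01 m/s and distance of spare_center from where it was at the start of the episode below 0.02 m); the robot touches nothing.
It fails at once if the lower front of the stack is moved by more than 20 mm (distance of spare_center from where it was at the start of the episode above 0.02 m).
It fails at once if the plane, the glue bottle or the wax tin is moved by more than 20 mm (distance of any of plane, glue, wax from where it was at the start of the episode above 0.02 m).
It also fails if it takes over 61 s, if anything falls off the work surface, if the arm or the gripper's body presses on something with over 40 N, if the wrist force passes 120 N, or if a joint passes its speed limit or range.

## Robot

A 7-joint arm with a two-finger parallel gripper is mounted at the origin on the work surface. World frame = base frame: x ahead of the robot, y to its left, z up, the work surface at z = 0. Lengths are in m, angles in rad, forces in N, time in s.
With the tool pointing down it reaches from about 0.4 to 0.875 m from the base axis. Payload 19.3 kg.
Tool frame: the origin (TCP) lies at the very end of the fingers, on their centre line; the grasp point (between the pads) lies 19 mm behind it; z points along the fingers, y is the direction in which the jaws open and shut (so a half turn about z gives the same grasp; the last joint's range is limited). The gripper opens to 85 mm and grips with 20 to 120 N. Pads are 22 mm wide; open, the fingers measure 114 mm over their backs; the gripper's body (76 mm by 85 mm) begins 54 mm behind the grasp point. The pads swing forward as they close: fully open they stand 13 mm farther back than shut.
Start: joints at [1.155, 0.521, -0.036, 1.599, 0.021, 1.021, -0.113], TCP at [0.212, -0.588, 0.199] pointing down, gripper open.
Joint ranges: [-2.91, 2.91], [-0.3, 2.13], [-1.5, 1.42], [0.17, 2.43], [-1.26, 4.41], [0.16, 1.93], [-2.52, 2.52]. Speed limits (rad/s): [1.89, 1.89, 2.39, 2.39, 3.01, 3.01, 3.01].

## Interface

Orientations are given as [roll, pitch, yaw] about the fixed x, y, z axes, in that order (R = Rz(yaw) Ry(pitch) Rx(roll)).
In Python, from workcell import bot, grab_frame, calibration, workorder gives the robot as it stands.
- The arm moves only by the tool move_arm, never from a script. Its arguments are lists of equal length, an entry for each row: "jaw": the closure in counts, from 0 (fully open) to 255 (shut); "dp": the shift along the tool's x, y, z in units of 800 mm (1.0 is 800 mm), a list of three; "rotation": the turn, a rotation vector about the tool's x, y, z in units of pi rad (1.0 is pi rad), a list of three. In form: {"jaw": [jaw, ...], "dp": [[dx, dy, dz], ...], "rotation": [[rx, ry, rz], ...]}. A call has 1 to 10 rows; each row shifts and turns the commanded pose from where the row before left it, along the tool's axes as they then stand; what a row does not reach is not made up. A row lasts 1/8 s, in which the tool goes at most 62.5 mm and 10.7 degrees, less where a joint would pass 70% of its speed; a pose out of reach is approached as far as the arm can. A call with a number of a shift or a turn outside -1 to 1 is refused whole. A call with a gripper value outside its range is refused whole. The fingers move at their own pace and stop on an object; "squeeze" is the grip in N (left out, the last holds). Time passes only in rows, so rows that do not move let the fingers close. It gives the time, the measured TCP pose, the force and the opening at its end, in the units of the state.
- bot.observe(): the state, without advancing time (a new reading comes with each control period).
- grab_frame(name): name is "scene" or "top" or "wrist"; returns the picture (480x640x3 uint8, blue, green, red); there is no depth.
- calibration(name): a dict with "camera_matrix" (3x3 intrinsics, pixels), "dist" ([k1, k2, p1, p2, k3] as OpenCV has them; the pictures are not rectified), "T" (4x4, takes a point from camera to world coordinates). Camera axes: x right, y down, z forward; pixel columns grow to the right and rows downward; lengths in m; the calibration is good to about 2 mm. A picture is of the moment at which its call begins: read the wrist's pose just before it. calibration takes no time and is no camera call; for the wrist camera it gives the pose at the moment of the call.
- workorder.job_done(): hands the job in, once; it reports no verdict.
The state is a dict: "clock": time; "qpos": joint angles; "qd": joint speeds; "joint_efforts": joint torques, N m; "position": TCP position; "tool_rot": TCP orientation; "force": force on the tool from outside, world axes, zero at the start; "moment": the same for the moment, N m; "grip_width": finger opening in m.
Only numpy, scipy, OpenCV 4.12 (cv2) and the standard library are available. Lean on these libraries where they do the work, as an engineer would, in place of code of your own. Each camera call takes 0.05 s, during which the arm holds its last target. There are 200 camera calls.

## Working session

There is one attempt and no reset: what is moved stays moved. The work goes in short steps, Python scripts to look and compute and a tool call to move; the robot and the scene stay as the last step left them, time stands still between calls to the robot, and variables do not carry over. Pictures are saved under pics/ and viewed, about 8 in all and at most 12, crops included, and the job is handed in when it is done.

Besides the shell and the picture viewer there is one more tool, called after "Request:" as name(argument=value, ...), one argument or row to a line, values as JSON. move_arm: Moves the arm, as the interface text tells. Shifts and turns lie within -1 to 1; 1 stands for 800 mm of shift or pi rad of turn. Its arguments: {"type":"object","properties":{"jaw":{"type":"array","items":{"type":"number"}},"dp":{"type":"array","items":{"type":"array","items":{"type":"number","minimum":-1,"maximum":1}}},"rotation":{"type":"array","items":{"type":"array","items":{"type":"number","minimum":-1,"maximum":1}}},"squeeze":{"type":"number"}},"required":["jaw","dp","rotation"]}

```bash
mkdir -p pics; cat > h.py <<'E'
import numpy as np,cv2
from workcell import bot,grab_frame,calibration,workorder
def ray(c,uv):
    K=np.array(c["camera_matrix"],float);d=np.array(c["dist"],float);T=np.array(c["T"],float)
    p=cv2.undistortPoints(np.array(uv,float).reshape(-1,1,2),K,d).reshape(-1,2)
    r=np.c_[p,np.ones(len(p))]@T[:3,:3].T
    return T[:3,3],r
def onz(c,uv,z):
    o,r=ray(c,uv); return o+r*((z-o[2])/r[:,2])[:,None]
def proj(c,P):
    T=np.linalg.inv(np.array(c["T"],float))
    return cv2.projectPoints(np.array(P,float).reshape(-1,1,3),cv2.Rodrigues(T[:3,:3])[0],T[:3,3],np.array(c["camera_matrix"],float),np.array(c["dist"],float))[0].reshape(-1,2)
E
python3 - <<'E'
from h import *
for n in("scene","top"):
    cv2.imwrite(f"pics/{n}0.png",grab_frame(n)); print(n,np.round(calibration(n)["T"],3).tolist())
s=bot.observe();print({k:np.round(v,3).tolist() for k,v in s.items()})
E
```

```text
scene [[0.719, 0.426, -0.549, 1.157], [0.695, -0.451, 0.56, -0.622], [-0.009, -0.784, -0.62, 0.746], [0.0, 0.0, 0.0, 1.0]]
top [[-0.012, -0.981, 0.194, 0.32], [-1.0, 0.007, -0.025, 0.004], [0.024, -0.194, -0.981, 1.271], [0.0, 0.0, 0.0, 1.0]]
{'clock': 0.1, 'qpos': [1.155, 0.522, -0.036, 1.6, 0.021, 1.021, -0.113], 'qd': [0.001, -0.004, -0.001, -0.001, 0.002, -0.0, 0.001], 'joint_efforts': [0.007, -92.848, 1.985, -37.053, 0.018, 0.005, -0.0], 'position': [0.212, -0.588, 0.199], 'tool_rot': [-3.141, 0.0, 0.346], 'force': [-0.741, -0.121, -1.109], 'moment': [0.059, -0.005, 0.014], 'grip_width': 0.086}
```

View pics/top0.png

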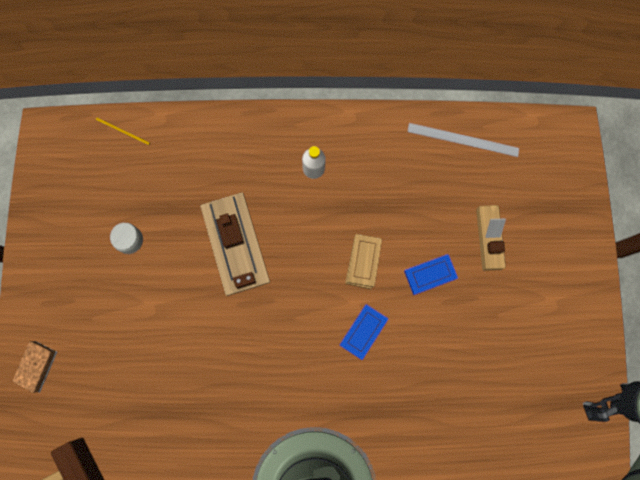

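View pics/scene0.png

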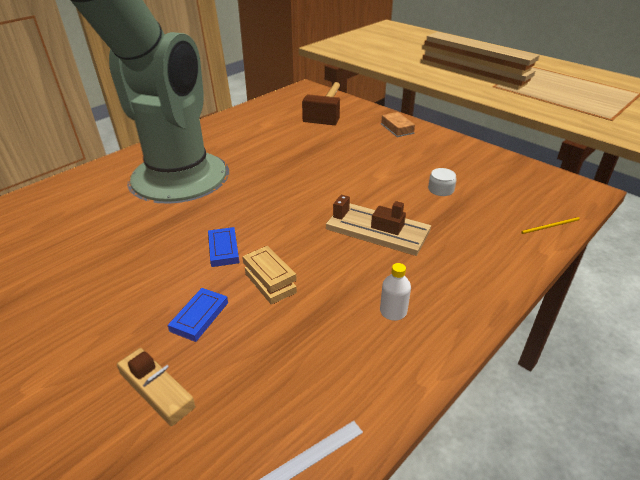

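Candidates in the top view are the pale stack at (364,261), blue look-alikes at (364,332) and (431,275), and the plane at (491,238). The pale slab on the stack is the one I want. The jig is at (235,244), with its fence at (243,281) and the jaw grip near (226,218).

```bash
python3 - <<'E'
from h import *
im=cv2.imread("pics/top0.png");c=calibration("top")
hsv=cv2.cvtColor(im,cv2.COLOR_BGR2HSV)
print(hsv[261,364],hsv[232,215],hsv[300,300],hsv[230,232],hsv[272,240])
for n,(x,y,w,h) in {"st":(335,222,60,80),"jig":(190,180,90,125)}.items():
    sub=im[y:y+h,x:x+w].astype(int); m=((sub[...,1]>125)&(sub[...,0]>70)).astype(np.uint8)*255
    m=cv2.morphologyEx(m,cv2.MORPH_CLOSE,np.ones((7,7)))
    cs=max(cv2.findContours(m,0,2)[0],key=cv2.contourArea)+np.array([x,y])
    b=cv2.boxPoints(cv2.minAreaRect(cs)); print(n,cv2.contourArea(cs),b.round(1).tolist())
    z=.054 if n=="st" else .018
    P=onz(c,b,z);print(P.round(4).tolist(),"mid",P.mean(0).round(4), [round(float(np.linalg.norm(P[i]-P[i-1])),4) for i in range(4)])
a=cv2.resize(im[222:302,325:405],(600,600),interpolation=2);b=cv2.resize(im[185:305,190:280],(450,600),interpolation=2)
cv2.imwrite("pics/crop.png",np.hstack([a[:,:340],b]))
E
```

```text
[ 18 133 186] [ 19 101 174] [ 14 168 158] [ 12 150  78] [ 17 107 176]
st 1262.0 [[345.1000061035156, 282.6000061035156], [355.0, 233.1999969482422], [382.70001220703125, 238.6999969482422], [372.79998779296875, 288.20001220703125]]
[[0.4784, -0.0779, 0.054], [0.596, -0.1037, 0.054], [0.5822, -0.1692, 0.054], [0.4647, -0.1422, 0.054]] mid [ 0.5303 -0.1233  0.054 ] [0.0657, 0.1204, 0.067, 0.1205]
jig 4074.0 [[198.5, 205.0], [242.1999969482422, 191.8000030517578], [269.20001220703125, 281.6000061035156], [225.39999389648438, 294.79998779296875]]
[[0.6784, 0.2779, 0.018], [0.7111, 0.1698, 0.018], [0.4869, 0.101, 0.018], [0.4559, 0.2054, 0.018]] mid [0.5831 0.1885 0.018 ] [0.234, 0.1128, 0.2346, 0.1089]
```

View pics/crop.png

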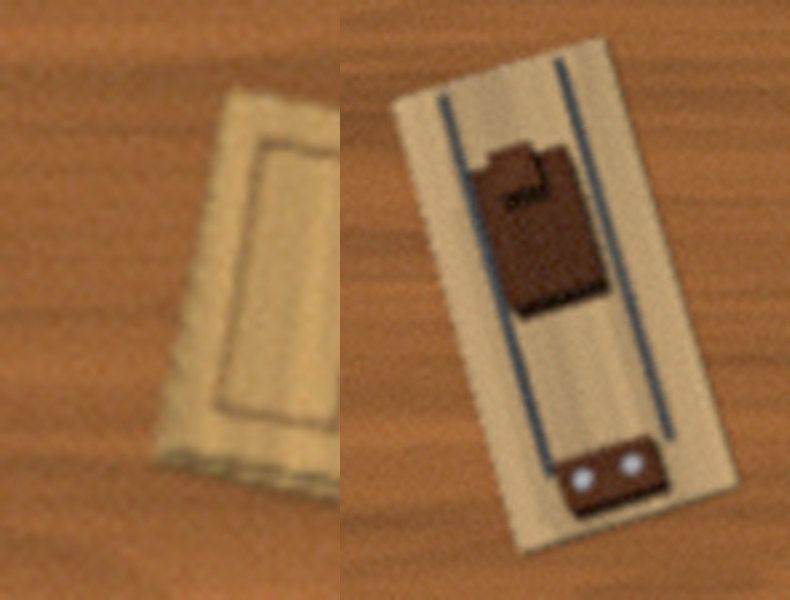

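The crop shows the top front is the pale slab on the stack, at yaw about -12.4°. The jig runs at yaw about 17.3°, with the fence at its near end. I'll grasp across the 64 mm width with the tool tilted, so the 90° swing ends with it tilted the other way. First I'll test that the arm can reach both tilts.

```bash
cat >> h.py <<'E'
from scipy.spatial.transform import Rotation as Ro
def Rt(a,yaw):
    a,yaw=np.radians([a,yaw]);z=np.array([np.cos(yaw)*np.sin(a),np.sin(yaw)*np.sin(a),-np.cos(a)]);y=np.array([np.sin(yaw),-np.cos(yaw),0])
    return np.c_[np.cross(y,z),y,z]
def plan(p,a,yaw,n,start=None,piv=None):
    """rows to TCP p, tilt a, yaw (deg); piv: distance behind TCP of the point that goes straight"""
    piv=piv or 0
    if start is None:
        s=bot.observe();p0=np.array(s["position"]);R0=Ro.from_euler("xyz",s["tool_rot"])
    else: p0,R0=np.array(start[0]),Ro.from_matrix(Rt(*start[1:]))
    R1=Ro.from_matrix(Rt(a,yaw));rv=(R0.inv()*R1).as_rotvec();p=np.array(p,float)
    c0=p0-piv*R0.as_matrix()[:,2];c1=p-piv*R1.as_matrix()[:,2]
    D=[];prev=p0
    for i in range(n):
        Ri=R0*Ro.from_rotvec(rv*i/n);Rn=R0*Ro.from_rotvec(rv*(i+1)/n)
        pn=c0+(c1-c0)*(i+1)/n+piv*Rn.as_matrix()[:,2]
        D.append((Ri.inv().apply(pn-prev)/.8).round(4).tolist());prev=pn
    print("dp",D);print("rot",(rv/n/np.pi).round(4).tolist(),"step mm",round(1000*np.linalg.norm(p-p0)/n,1),"deg",round(np.degrees(np.linalg.norm(rv))/n,1))
def st():
    s=bot.observe();print(round(s["clock"],2),np.round(s["position"],4),np.round(s["tool_rot"],3),"q",np.round(s["qpos"],2),"F",np.round(s["force"],1),"w",round(s["grip_width"],4))
E
python3 -c "
from h import *
plan([.55,-.127,.2],50,-12.4,10)"
```

```text
dp [[0.0593, -0.0398, -0.0002], [0.057, -0.0429, 0.0038], [0.0542, -0.046, 0.0074], [0.0509, -0.049, 0.0107], [0.0472, -0.0519, 0.0136], [0.0431, -0.0546, 0.0162], [0.0387, -0.0572, 0.0183], [0.0341, -0.0596, 0.0199], [0.0291, -0.0617, 0.0211], [0.024, -0.0637, 0.0218]]
rot [-0.0078, 0.027, 0.0167] step mm 57.2 deg 5.9
```

Request:
move_arm(
  jaw=[0,0,0,0,0,0,0,0,0,0],
  dp=[
    [0.0593,-0.0398,-0.0002],
    [0.057,-0.0429,0.0038],
    [0.0542,-0.046,0.0074],
    [0.0509,-0.049,0.0107],
    [0.0472,-0.0519,0.0136],
    [0.0431,-0.0546,0.0162],
    [0.0387,-0.0572,0.0183],
    [0.0341,-0.0596,0.0199],
    [0.0291,-0.0617,0.0211],
    [0.024,-0.0637,0.0218],
  ],
  rotation=[
    [-0.0078,0.027,0.0167],
    [-0.0078,0.027,0.0167],
    [-0.0078,0.027,0.0167],
    [-0.0078,0.027,0.0167],
    [-0.0078,0.027,0.0167],
    [-0.0078,0.027,0.0167],
    [-0.0078,0.027,0.0167],
    [-0.0078,0.027,0.0167],
    [-0.0078,0.027,0.0167],
    [-0.0078,0.027,0.0167],
  ],
)

```text
clock: 1.35
position: [0.4907, -0.2177, 0.2394]
tool_rot: [3.116, -0.668, -0.078]
force: [-0.3, -0.6, -0.4]
grip_width: 0.0853
```

```bash
python3 -c "
from h import *
st();print(Ro.from_matrix(Rt(50,-12.4)).as_euler('xyz'))
plan([.55,-.127,.12],50,-12.4,2)"
```

```text
1.35 [ 0.4907 -0.2177  0.2394] [ 3.116 -0.668 -0.078] q [ 0.71  0.12 -0.3   2.33 -1.25  0.16 -0.03] F [-0.3 -0.6 -0.4] w 0.0853
[ 3.14159265 -0.87266463 -0.21642083]
dp [[-0.0207, -0.0614, 0.0772], [-0.0315, -0.0627, 0.0723]]
rot [-0.0113, 0.0323, 0.0163] step mm 80.6 deg 6.8
```

The outward tilt is limited: joint 6 is at its 0.16 minimum at about +30 to 38°. I'll use about -60° at the grasp and +30° at release, gripping nearer the far end, which becomes the top.

```bash
python3 -c "
from h import *
plan([.545,-.127,.20],0,-12.4,5)
plan([.545,-.127,.20],-58,-12.4,7,start=([.545,-.127,.20],0,-12.4))"
```

```text
dp [[0.0031, -0.024, 0.0144], [0.0044, -0.0242, 0.0138], [0.0056, -0.0244, 0.013], [0.0067, -0.0246, 0.0121], [0.0076, -0.0248, 0.011]]
rot [-0.0014, -0.0426, 0.0079] step mm 22.6 deg 7.8
dp [[0.0, 0.0, 0.0], [0.0, 0.0, 0.0], [0.0, 0.0, 0.0], [0.0, 0.0, 0.0], [0.0, 0.0, 0.0], [0.0, 0.0, 0.0], [0.0, 0.0, 0.0]]
rot [-0.0, -0.046, -0.0] step mm 0.0 deg 8.3
```

Request:
move_arm(
  jaw=[0,0,0,0,0,0],
  dp=[
    [0.0031,-0.024,0.0144],
    [0.0044,-0.0242,0.0138],
    [0.0056,-0.0244,0.013],
    [0.0067,-0.0246,0.0121],
    [0.0076,-0.0248,0.011],
    [0,0,0],
  ],
  rotation=[
    [-0.0014,-0.0426,0.0079],
    [-0.0014,-0.0426,0.0079],
    [-0.0014,-0.0426,0.0079],
    [-0.0014,-0.0426,0.0079],
    [-0.0014,-0.0426,0.0079],
    [0,0,0],
  ],
)

```text
clock: 2.1
position: [0.5348, -0.1413, 0.2225]
tool_rot: [-3.077, -0.29, -0.136]
force: [1.0, -0.0, -0.8]
grip_width: 0.0854
```

```bash
python3 -c "
from h import *
st()
cv2.imwrite('pics/w1.png',grab_frame('wrist'))
c=calibration('wrist');print(np.round(c['T'],3).tolist())
im=cv2.imread('pics/w1.png').astype(int)
plan([.545,-.127,.20],-58,-12.4,7)
"
```

```text
2.1 [ 0.5348 -0.1413  0.2225] [-3.077 -0.29  -0.136] q [ 0.05  0.24  0.18  2.03 -0.24  0.61 -1.3 ] F [ 1.  -0.  -0.8] w 0.0854
[[-0.118, -0.993, -0.023, 0.56], [-0.991, 0.116, 0.066, -0.157], [-0.063, 0.031, -0.998, 0.412], [0.0, 0.0, 0.0, 1.0]]
dp [[0.0005, -0.0027, 0.0045], [0.0012, -0.0027, 0.0043], [0.002, -0.0028, 0.004], [0.0026, -0.0028, 0.0035], [0.0032, -0.0029, 0.003], [0.0036, -0.003, 0.0024], [0.0039, -0.003, 0.0016]]
rot [-0.0012, -0.0591, 0.0056] step mm 4.2 deg 10.7
```

View pics/w1.png

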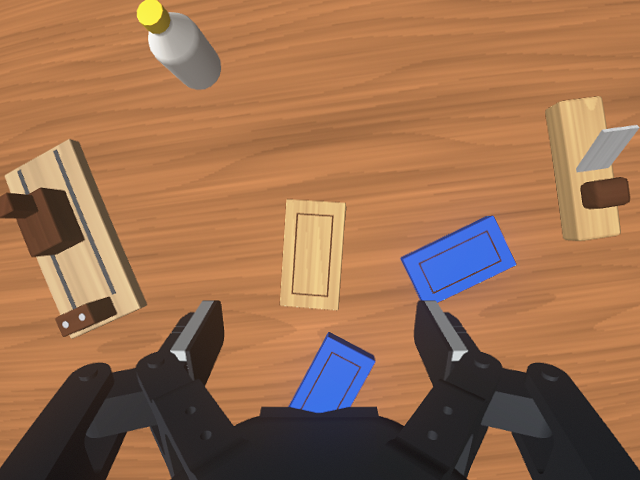

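The wrist view shows the pale front alone at (313,255), its corners near (288,200), (345,203), (337,310) and (280,306). The blue look-alikes are at (458,258) and (335,375), and the jig is on the left. I'll measure the front's top face from this view.

```bash
python3 -c "
from h import *
c=calibration('wrist');im=grab_frame('wrist');st()
b,g,r=[im[...,i].astype(int) for i in range(3)]
m=((g>135)&(b>80)&(r>g)).astype(np.uint8)*255
m[:,:250]=0;m[:,390:]=0;m[:180]=0;m[330:]=0
m=cv2.morphologyEx(m,cv2.MORPH_CLOSE,np.ones((9,9)))
cs=max(cv2.findContours(m,0,2)[0],key=cv2.contourArea)
q=cv2.approxPolyDP(cs,8,True)[:,0];print(q.tolist())
bx=cv2.boxPoints(cv2.minAreaRect(cs))
for B in (q,bx):
  P=onz(c,B,.054);print(P.round(4).tolist(),P.mean(0).round(4),[round(float(np.linalg.norm(P[i]-P[i-1])),4) for i in range(len(P))])
# jig base corners eyeballed
P=onz(c,[[72,140],[146,303],[6,176]],.018);print('jig',P.round(4).tolist())
P=onz(calibration('scene'),[[352,191]],.0)
"
```

```text
2.2 [ 0.5325 -0.1432  0.2221] [-3.076 -0.291 -0.139] q [ 0.06  0.24  0.18  2.03 -0.24  0.6  -1.29] F [-0.5  0.5 -0.5] w 0.0855
[[389, 195], [285, 198], [283, 234], [269, 237], [282, 238], [281, 264], [250, 274], [279, 272], [270, 289], [303, 316], [269, 329], [360, 314], [336, 314], [339, 268], [389, 253], [340, 256], [341, 231], [356, 227], [346, 226], [347, 204]]
[[0.5856, -0.2117, 0.054], [0.5959, -0.1023, 0.054], [0.558, -0.0956, 0.054], [0.5566, -0.0801, 0.054], [0.5539, -0.094, 0.054], [0.5263, -0.0895, 0.054], [0.5192, -0.0544, 0.054], [0.518, -0.0863, 0.054], [0.5007, -0.0742, 0.054], [0.4678, -0.1063, 0.054], [0.4572, -0.0675, 0.054], [0.4637, -0.1673, 0.054], [0.4664, -0.1419, 0.054], [0.5152, -0.1508, 0.054], [0.5251, -0.2049, 0.054], [0.5278, -0.1533, 0.054], [0.554, -0.1574, 0.054], [0.5563, -0.1736, 0.054], [0.5586, -0.1633, 0.054], [0.5815, -0.167, 0.054]] [ 0.5294 -0.1271  0.054 ] [0.0449, 0.1099, 0.0385, 0.0155, 0.0141, 0.028, 0.0358, 0.0319, 0.0211, 0.046, 0.0402, 0.1, 0.0256, 0.0496, 0.055, 0.0516, 0.0265, 0.0163, 0.0106, 0.0232]
[[0.6039, -0.065, 0.054], [0.5856, -0.2117, 0.054], [0.4443, -0.1961, 0.054], [0.4592, -0.0465, 0.054]] [ 0.5232 -0.1298  0.054 ] [0.1459, 0.1479, 0.1421, 0.1503]
jig [[0.7079, 0.1659, 0.018], [0.493, 0.092, 0.018], [0.6773, 0.2703, 0.018]]
```

Request:
move_arm(
  jaw=[0,0,0,0,0,0,0,0,0],
  dp=[
    [0.0005,-0.0027,0.0045],
    [0.0012,-0.0027,0.0043],
    [0.002,-0.0028,0.004],
    [0.0026,-0.0028,0.0035],
    [0.0032,-0.0029,0.003],
    [0.0036,-0.003,0.0024],
    [0.0039,-0.003,0.0016],
    [0,0,0],
    [0,0,0],
  ],
  rotation=[
    [-0.0012,-0.0591,0.0056],
    [-0.0012,-0.0591,0.0056],
    [-0.0012,-0.0591,0.0056],
    [-0.0012,-0.0591,0.0056],
    [-0.0012,-0.0591,0.0056],
    [-0.0012,-0.0591,0.0056],
    [-0.0012,-0.0591,0.0056],
    [0,0,0],
    [0,0,0],
  ],
)

```text
clock: 3.32
position: [0.5382, -0.1261, 0.204]
tool_rot: [-3.109, 0.796, -0.167]
force: [0.4, -0.5, -0.4]
grip_width: 0.0853
```

```bash
python3 -c "
from h import *
st()"
```

```text
3.33 [ 0.5382 -0.1261  0.204 ] [-3.109  0.796 -0.167] q [ 0.18  0.94 -0.06  1.07 -0.02  1.93 -1.63] F [ 0.4 -0.5 -0.4] w 0.0853
```

```bash
python3 -c "
from h import *
h,L1,L2,L3=.348,.496,.443,.347
def ik(rg,zg,a,k=.022):
    a=np.radians(a);L=L3-k
    r=rg-L*np.sin(a);z=zg+L*np.cos(a)-h;d=np.hypot(r,z)
    c=(d*d-L1*L1-L2*L2)/(2*L1*L2)
    if abs(c)>1:return None
    q4=np.arccos(c);q2=np.arctan2(r,z)-np.arctan2(L2*np.sin(q4),L1+L2*np.cos(q4))
    return np.round([q2,q4,np.pi-a-q2-q4],2)
print('grasp')
for off in(0,.01,.02,.03):
  for a in(-45,-50,-55,-60,-65):print(off,a,ik(.545+off,.045,a))
print('release')
for rg in(.52,.535,.55):
  for a in(25,30,35,40,45):print(rg,a,ik(rg,.088,a))
"
```

```text
grasp
0 -45 [1.11 1.19 1.63]
0 -50 [1.17 1.11 1.74]
0 -55 [1.23 1.02 1.85]
0 -60 [1.3  0.94 1.95]
0 -65 [1.37 0.85 2.06]
0.01 -45 [1.12 1.15 1.65]
0.01 -50 [1.19 1.06 1.76]
0.01 -55 [1.25 0.98 1.87]
0.01 -60 [1.32 0.89 1.98]
0.01 -65 [1.39 0.8  2.09]
0.02 -45 [1.14 1.11 1.67]
0.02 -50 [1.21 1.02 1.79]
0.02 -55 [1.27 0.93 1.9 ]
0.02 -60 [1.34 0.84 2.01]
0.02 -65 [1.41 0.74 2.12]
0.03 -45 [1.16 1.07 1.7 ]
0.03 -50 [1.23 0.98 1.81]
0.03 -55 [1.29 0.88 1.92]
0.03 -60 [1.36 0.78 2.04]
0.03 -65 [1.44 0.68 2.16]
release
0.52 25 [ 0.45  2.31 -0.05]
0.52 30 [ 0.46  2.37 -0.21]
0.52 35 [ 0.49  2.42 -0.38]
0.52 40 [ 0.53  2.47 -0.56]
0.52 45 [ 0.59  2.52 -0.75]
0.535 25 [ 0.47  2.27 -0.03]
0.535 30 [ 0.48  2.33 -0.19]
0.535 35 [ 0.5   2.39 -0.36]
0.535 40 [ 0.54  2.44 -0.53]
0.535 45 [ 0.59  2.49 -0.72]
0.55 25 [ 0.49  2.23 -0.01]
0.55 30 [ 0.49  2.3  -0.17]
0.55 35 [ 0.51  2.35 -0.33]
0.55 40 [ 0.55  2.41 -0.51]
0.55 45 [ 0.59  2.45 -0.69]
```

```bash
cat > fk.py <<'E'
import numpy as np,itertools
from scipy.optimize import least_squares
from scipy.spatial.transform import Rotation as Ro
D=[([1.155,.522,-.036,1.6,.021,1.021,-.113],[.212,-.588,.199],[-3.141,0,.346]),
([.71,.12,-.3,2.33,-1.25,.16,-.03],[.4907,-.2177,.2394],[3.116,-.668,-.078]),
([.05,.24,.18,2.03,-.24,.61,-1.3],[.5348,-.1413,.2225],[-3.077,-.29,-.136]),
([.18,.94,-.06,1.07,-.02,1.93,-1.63],[.5382,-.1261,.204],[-3.109,.796,-.167])]
def fk(q,L,s,c):
    e=lambda ax,t:Ro.from_euler(ax,t)
    R=e('z',s[0]*q[0]+c[0])*e('y',q[1]); p=np.array([0,0,L[0]])+R.apply([0,0,L[1]])
    R=R*e('z',s[1]*q[2])*e('y',q[3]); p=p+R.apply([0,0,L[2]])
    R=R*e('z',s[2]*q[4])*e('y',q[5]); p=p+R.apply([0,0,L[3]])
    return p,R*e('z',s[3]*q[6]+c[1])
def res(x,s):
    r=[]
    for q,p,o in D:
        P,R=fk(q,x[:4],s,x[4:]);r+=list(P-p)+list(.3*(R.inv()*Ro.from_euler('xyz',o)).as_rotvec())
    return r
def fit():
    best=None
    for s in itertools.product([1,-1],repeat=4):
        for c in(0,1.57,3.14,-1.57):
            f=least_squares(res,[.35,.5,.44,.35,0,c],args=(s,))
            if best is None or f.cost<best[0]:best=(f.cost,s,f.x)
    return best
if __name__=="__main__":
    b=fit();print(b[0],b[1],b[2].round(4));print(np.abs(res(b[2],b[1])).reshape(-1,6).round(3))
E
python3 fk.py
```

```text
0.0005982432819106983 (-1, -1, -1, -1) [ 0.3232  0.5174  0.428   0.3463 -0.0975  1.488 ]
[[0.003 0.002 0.002 0.    0.    0.005]
 [0.008 0.003 0.002 0.018 0.001 0.005]
 [0.005 0.009 0.002 0.006 0.    0.004]
 [0.006 0.004 0.002 0.022 0.001 0.004]]
```

```bash
cat > ik2.py <<'E'
from h import *
from fk import *
b=fit();S,X=b[1],b[2]
F=lambda q:fk(q,X[:4],S,X[4:])
lo=np.array([-2.91,-.3,-1.5,.17,-1.26,.16,-2.52])+.06;hi=np.array([2.91,2.13,1.42,2.43,4.41,1.93,2.52])-.06
if __name__=="__main__":
    rng=np.random.default_rng(0);out=[]
    def target(g,a,yaw,flip):
        R=Rt(a,yaw) if not flip else Rt(-a,yaw+180)
        return np.array(g)+.022*R[:,2],Ro.from_matrix(R)
    for flip in(0,1):
      for k in range(60):
        def f(v):
            q1,q2,a=v[:7],v[7:14],v[14]*60
            r=[]
            for q,(p,R) in((q1,target([.5427,-.1251,.046],a-90,-12.3,flip)),(q2,target([.5187,.1682,.089],a,17.4,flip))):
                P,Q=F(q);r+=list(20*(P-p))+list(10*(Q.inv()*R).as_rotvec())
            return np.r_[r,.05*(q2-q1)]
        l=np.r_[lo,lo,.33];h_=np.r_[hi,hi,.85]
        s=least_squares(f,rng.uniform(l,h_),bounds=(l,h_),max_nfev=200)
        e=np.abs(s.fun[:12]).max()
        if e<.15: out.append((np.abs(s.x[7:14]-s.x[:7]).max(),flip,e,s.x))
    out.sort(key=lambda t:t[0])
    for o in out[:6]:print(round(o[0],2),o[1],round(o[2],3),"a",round(o[3][14]*60,1),o[3][:7].round(2),o[3][7:14].round(2))
E
python3 ik2.py
```

```text
1.95 1 0.032 a 34.5 [ 0.19  1.23 -0.16  1.01  0.11  1.87  1.41] [ 0.53  1.23 -1.44  2.37  2.06  1.2  -0.13]
1.95 1 0.032 a 34.5 [ 0.19  1.23 -0.16  1.01  0.11  1.87  1.41] [ 0.53  1.23 -1.44  2.37  2.06  1.2  -0.13]
1.95 1 0.032 a 34.5 [ 0.19  1.23 -0.16  1.01  0.11  1.87  1.41] [ 0.53  1.23 -1.44  2.37  2.06  1.2  -0.13]
1.95 1 0.032 a 34.5 [ 0.19  1.23 -0.16  1.01  0.11  1.87  1.41] [ 0.53  1.23 -1.44  2.37  2.06  1.2  -0.13]
1.95 1 0.032 a 34.5 [ 0.19  1.23 -0.16  1.01  0.11  1.87  1.41] [ 0.53  1.23 -1.44  2.37  2.06  1.2  -0.13]
1.95 1 0.032 a 34.5 [ 0.19  1.23 -0.16  1.01  0.11  1.87  1.41] [ 0.53  1.23 -1.44  2.37  2.06  1.2  -0.13]
```

The fitted joint model shows the tool should be turned half a turn, which gives joint 5 room and makes both tilts reachable. I'll turn it now.

Request:
move_arm(
  jaw=[0,0,0,0,0,0,0,0,0,0],
  dp=[
    [0,0,0],
    [0,0,0],
    [0,0,0],
    [0,0,0],
    [0,0,0],
    [0,0,0],
    [0,0,0],
    [0,0,0],
    [0,0,0],
    [0,0,0],
  ],
  rotation=[
    [0,0.055,0],
    [0,0.055,0],
    [0,0.055,0],
    [0,0.055,0],
    [0,0.033,0],
    [0,0,-0.059],
    [0,0,-0.059],
    [0,0,-0.059],
    [0,0,-0.059],
    [0,0,-0.059],
  ],
)

```text
clock: 4.58
position: [0.5378, -0.1264, 0.2037]
tool_rot: [-3.127, -0.016, 0.743]
force: [-0.5, 0.3, 0.1]
grip_width: 0.0852
```

Request:
move_arm(
  jaw=[0,0,0,0,0,0,0,0,0,0],
  dp=[
    [0,0,0],
    [0,0,0],
    [0,0,0],
    [0,0,0],
    [0,0,0],
    [0,0,0],
    [0,0,0],
    [0,0,0],
    [0,0,0],
    [0,0,0],
  ],
  rotation=[
    [0,0,-0.059],
    [0,0,-0.059],
    [0,0,-0.059],
    [0,0,-0.059],
    [0,0,-0.059],
    [0,0,-0.059],
    [0,0,-0.059],
    [0,0,-0.059],
    [0,0,-0.059],
    [0,0,-0.059],
  ],
)

```text
clock: 5.82
position: [0.5375, -0.1264, 0.2031]
tool_rot: [3.124, -0.011, 2.597]
force: [0.1, 0.2, -0.3]
grip_width: 0.0854
```

```bash
python3 - <<'E'
from h import *
st()
p=np.array([.5187,.1682,.16])+.022*Rt(-34,197.4)[:,2];print(p)
s=bot.observe()
plan([.53,.02,.22],-4,182,4)
print("then");plan(p,-34,197.4,6,start=([.53,.02,.22],-4,182))
E
```

```text
5.83 [ 0.5375 -0.1264  0.2031] [ 3.124 -0.011  2.597] q [ 0.67  0.49 -0.73  1.76  0.35  1.04  0.84] F [ 0.1  0.2 -0.3] w 0.0854
[0.5304393  0.17187887 0.14176117]
dp [[0.0258, 0.038, -0.0043], [0.0199, 0.0413, -0.0048], [0.0136, 0.0437, -0.0051], [0.0071, 0.0453, -0.0053]]
rot [0.0, -0.0058, -0.0462] step mm 36.9 deg 8.4
then
dp [[-0.0001, 0.0316, 0.0163], [0.0, 0.0314, 0.0168], [0.0002, 0.0311, 0.0173], [0.0004, 0.0309, 0.0177], [0.0006, 0.0306, 0.0181], [0.0009, 0.0304, 0.0185]]
rot [-0.0047, -0.0276, -0.0136] step mm 28.5 deg 5.6
```

Request:
move_arm(
  jaw=[0,0,0,0,0,0,0,0,0,0],
  dp=[
    [0.0258,0.038,-0.0043],
    [0.0199,0.0413,-0.0048],
    [0.0136,0.0437,-0.0051],
    [0.0071,0.0453,-0.0053],
    [-0.0001,0.0316,0.0163],
    [0.0,0.0314,0.0168],
    [0.0002,0.0311,0.0173],
    [0.0004,0.0309,0.0177],
    [0.0006,0.0306,0.0181],
    [0.0009,0.0304,0.0185],
  ],
  rotation=[
    [0,-0.0058,-0.0462],
    [0,-0.0058,-0.0462],
    [0,-0.0058,-0.0462],
    [0,-0.0058,-0.0462],
    [-0.0047,-0.0276,-0.0136],
    [-0.0047,-0.0276,-0.0136],
    [-0.0047,-0.0276,-0.0136],
    [-0.0047,-0.0276,-0.0136],
    [-0.0047,-0.0276,-0.0136],
    [-0.0047,-0.0276,-0.0136],
  ],
)

```text
clock: 7.08
position: [0.5402, 0.1382, 0.1556]
tool_rot: [-3.125, 0.521, -2.896]
force: [0.9, -0.3, -0.1]
grip_width: 0.0854
```

```bash
python3 - <<'E'
from h import *
st();print(Ro.from_matrix(Rt(-34,197.4)).as_euler('xyz').round(3))
p=np.array([.5187,.1682,.16])+.022*Rt(-34,197.4)[:,2]
plan(p,-34,197.4,3)
c=calibration('wrist');im=grab_frame('wrist');cv2.imwrite('pics/w2.png',im);np.save('w2T.npy',c['T'])
E
```

```text
7.08 [0.5402 0.1382 0.1556] [-3.125  0.521 -2.896] q [ 0.05  0.33 -0.57  2.28  1.38  0.3   0.07] F [ 0.9 -0.3 -0.1] w 0.0854
[-3.142  0.593 -2.838]
dp [[0.0034, 0.0147, 0.0045], [0.0032, 0.0147, 0.0046], [0.0031, 0.0146, 0.0048]]
rot [-0.005, -0.0077, -0.0052] step mm 12.6 deg 1.9
```

View pics/w2.png

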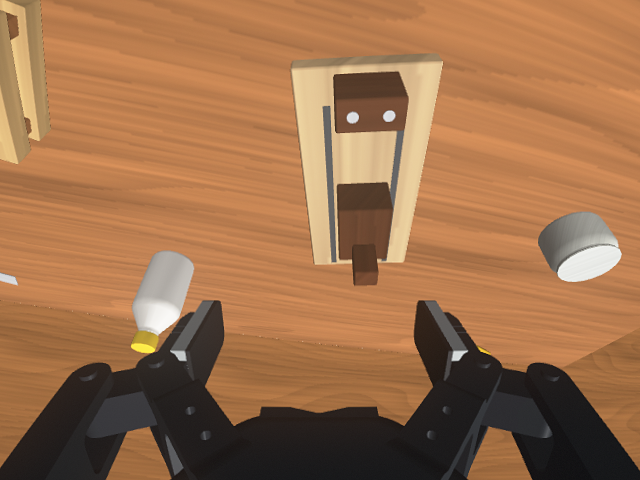

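The tilt is reachable at the jig. The picture shows the base board corners near (292,64), (442,56), (315,264) and (403,262). The fence is at (370,100) and the jaw at (365,215), with its grip at (365,265).

```bash
python3 - <<'E'
from h import *
c=calibration('wrist');c['T']=np.load('w2T.npy')
im=cv2.imread('pics/w2.png')
P=onz(c,[[292,66],[442,60],[315,264],[403,262]],.018);print(P.round(4).tolist(),P.mean(0).round(4))
n=(P[0]+P[1])/2;f=(P[2]+P[3])/2;v=f-n;print("len",np.linalg.norm(v),"yaw",np.degrees(np.arctan2(v[1],v[0])), "w",np.linalg.norm(P[0]-P[1]),np.linalg.norm(P[2]-P[3]))
# predicted overlay for current jig estimate
o=np.array([.5378,.1742,0]);y=np.radians(17.4);R=np.array([[np.cos(y),-np.sin(y),0],[np.sin(y),np.cos(y),0],[0,0,1]])
pts=[[-.07,.055,.018],[-.07,-.055,.018],[.165,.055,.018],[.165,-.055,.018],[-.04,.024,.06],[-.04,-.024,.06],[-.065,.024,.06],[-.065,-.024,.06],[-.04,.024,.018],[-.04,-.024,.018]]
print(proj(c,[o+R@np.array(p) for p in pts]).round(0).tolist())
J=(R.T@(onz(c,[[336,184],[391,182]],.057)-o).T).T;print("jaw face in jig",J.round(4).tolist())
cv2.imwrite('pics/w2c.png',cv2.resize(im[40:300,280:460],(554,800),interpolation=2)[:600])
E
```

```text
[[0.4858, 0.1041, 0.018], [0.4554, 0.2057, 0.018], [0.7096, 0.1731, 0.018], [0.6791, 0.2751, 0.018]] [0.5825 0.1895 0.018 ]
len 0.2341623574091771 yaw 17.198349074603144 w 0.10605969460216087 0.10650494180119513
[[443.0, 59.0], [287.0, 67.0], [404.0, 262.0], [313.0, 265.0], [403.0, 130.0], [333.0, 133.0], [408.0, 95.0], [331.0, 98.0], [395.0, 101.0], [332.0, 104.0]]
jaw face in jig [[0.0075, -0.0232, 0.057], [0.0078, 0.0202, 0.057]]
```

View pics/w2c.png

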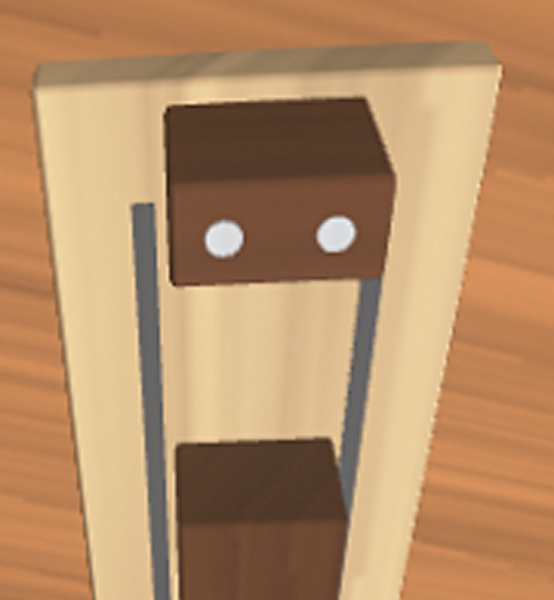

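```bash
python3 - <<'E'
from h import *
c=calibration('wrist');c['T']=np.load('w2T.npy')
o=np.array([.5374,.1749,0]);y=np.radians(17.3);R=np.array([[np.cos(y),-np.sin(y),0],[np.sin(y),np.cos(y),0],[0,0,1]])
print("jaw face",(R.T@(onz(c,[[337,184],[387,183]],.018)-o).T).T.round(4).tolist(),(R.T@(onz(c,[[340,209],[392,208]],.057)-o).T).T.round(4).tolist())
R1=Rt(25,167.7);p=np.array([.5427,-.1251,.15])+.022*R1[:,2];plan(p,25,167.7,9)
E
```

```text
jaw face [[0.0401, -0.0231, 0.018], [0.0413, 0.0238, 0.018]] [[0.0353, -0.0213, 0.057], [0.0364, 0.0229, 0.057]]
dp [[0.0102, -0.0351, -0.0013], [0.0085, -0.0356, -0.0003], [0.0066, -0.036, 0.0005], [0.0046, -0.0363, 0.0011], [0.0025, -0.0365, 0.0015], [0.0005, -0.0366, 0.0017], [-0.0016, -0.0365, 0.0017], [-0.0037, -0.0364, 0.0014], [-0.0057, -0.0361, 0.001]]
rot [0.0002, 0.0335, 0.0166] step mm 29.3 deg 6.7
```

Request:
move_arm(
  jaw=[0,0,0,0,0,0,0,0,0,0],
  dp=[
    [0.0102,-0.0351,-0.0013],
    [0.0085,-0.0356,-0.0003],
    [0.0066,-0.036,0.0005],
    [0.0046,-0.0363,0.0011],
    [0.0025,-0.0365,0.0015],
    [0.0005,-0.0366,0.0017],
    [-0.0016,-0.0365,0.0017],
    [-0.0037,-0.0364,0.0014],
    [-0.0057,-0.0361,0.001],
    [0,0,0],
  ],
  rotation=[
    [0.0002,0.0335,0.0166],
    [0.0002,0.0335,0.0166],
    [0.0002,0.0335,0.0166],
    [0.0002,0.0335,0.0166],
    [0.0002,0.0335,0.0166],
    [0.0002,0.0335,0.0166],
    [0.0002,0.0335,0.0166],
    [0.0002,0.0335,0.0166],
    [0.0002,0.0335,0.0166],
    [0,0,0],
  ],
)

```text
clock: 8.38
position: [0.5454, -0.1079, 0.1346]
tool_rot: [3.136, -0.351, 2.954]
force: [-0.1, 0.6, 0.2]
grip_width: 0.0854
```

```bash
python3 - <<'E'
from h import *
st()
c=calibration('wrist');im=grab_frame('wrist');cv2.imwrite('pics/w3.png',im)
cv2.imwrite('pics/w3s.png',cv2.resize(im,(480,360)));np.save('w3T.npy',c['T'])
R1=Rt(56,167.7);p=np.array([.5427,-.1251,.046])+.022*R1[:,2];print(p);plan(p,56,167.7,7,piv=.022)
# expected pixels of the top face corners
y=np.radians(-12.3);u=np.array([np.cos(y),np.sin(y),0]);v=np.array([-np.sin(y),np.cos(y),0]);o=np.array([.531,-.1225,.054])
print(proj(c,[o+a*.058*u+b*.032*v for a in(1,-1) for b in(1,-1)]).round(0).tolist())
E
```

```text
8.38 [ 0.5454 -0.1079  0.1346] [ 3.136 -0.351  2.954] q [ 0.5   0.78 -0.66  1.49  0.35  1.37  1.17] F [-0.1  0.6  0.2] w 0.0854
[ 0.52487984 -0.12121458  0.03369776]
dp [[-0.0031, -0.0034, 0.0187], [-0.0048, -0.0034, 0.0181], [-0.0064, -0.0034, 0.0174], [-0.008, -0.0034, 0.0165], [-0.0094, -0.0034, 0.0155], [-0.0108, -0.0034, 0.0144], [-0.012, -0.0034, 0.0131]]
rot [-0.0006, 0.0286, 0.0011] step mm 14.9 deg 5.2
[[334.0, 325.0], [254.0, 323.0], [337.0, 181.0], [259.0, 179.0]]
```

View pics/w3.png

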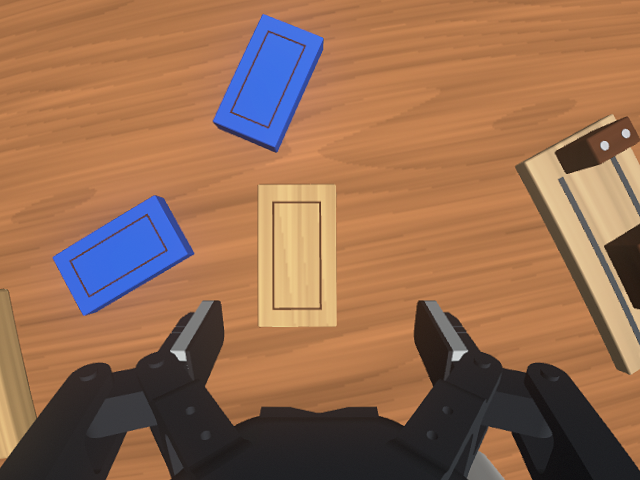

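The front's corners are at (258,184), (336,184), (336,327) and (258,327), about 3 mm farther out than predicted and about 1° different in yaw. I'll correct for that and descend.

```bash
python3 - <<'E'
from h import *
st();R1=Rt(56,168.6);p=np.array([.5456,-.1246,.046])+.022*R1[:,2];print(p);plan(p,56,168.6,7,piv=.022)
E
```

```text
8.43 [ 0.5454 -0.1062  0.1352] [ 3.136 -0.349  2.956] q [ 0.5   0.78 -0.66  1.49  0.35  1.37  1.16] F [-0.1  0.4 -0.2] w 0.085
[ 0.527721   -0.12099496  0.03369776]
dp [[-0.0036, -0.0033, 0.0186], [-0.0052, -0.0033, 0.0179], [-0.0068, -0.0033, 0.0172], [-0.0083, -0.0033, 0.0163], [-0.0098, -0.0033, 0.0152], [-0.0111, -0.0032, 0.0141], [-0.0123, -0.0032, 0.0128]]
rot [-0.0001, 0.0286, 0.0006] step mm 14.9 deg 5.1
```

Request:
move_arm(
  jaw=[0,0,0,0,0,0],
  dp=[
    [0,-0.0228,0],
    [-0.0036,0,0.0186],
    [-0.0052,0,0.0179],
    [-0.0068,0,0.0172],
    [-0.003,0,0.006],
    [0,0,0],
  ],
  rotation=[
    [0,0,0.003],
    [0,0.0286,0],
    [0,0.0286,0],
    [0,0.0286,0],
    [0,0.0286,0],
    [0,0.0286,0],
  ],
)

```text
clock: 9.18
position: [0.5348, -0.1226, 0.0864]
tool_rot: [3.141, -0.798, 2.948]
force: [-0.1, 0.0, 0.2]
grip_width: 0.0859
```

```bash
python3 - <<'E'
from h import *
st();R1=Rt(56,168.6);p=np.array([.5456,-.1246,.046])+.022*R1[:,2];print(p);plan(p,56,168.6,4,piv=.022)
E
```

```text
9.18 [ 0.5348 -0.1226  0.0864] [ 3.141 -0.798  2.948] q [ 0.4   1.11 -0.57  1.11  0.31  1.83  1.23] F [-0.1  0.   0.2] w 0.0859
[ 0.527721   -0.12099496  0.03369776]
dp [[-0.0102, 0.0001, 0.0132], [-0.0108, 0.0001, 0.0127], [-0.0113, 0.0001, 0.0121], [-0.0119, 0.0001, 0.0116]]
rot [-0.0002, 0.0143, 0.0003] step mm 13.3 deg 2.6
```

Request:
move_arm(
  jaw=[0,0,0,0,0],
  dp=[
    [-0.0102,0.0001,0.0132],
    [-0.0108,0.0001,0.0127],
    [-0.0113,0.0001,0.0121],
    [-0.0119,0.0001,0.0116],
    [0,0,0],
  ],
  rotation=[
    [0,0.0143,0],
    [0,0.0143,0],
    [0,0.0143,0],
    [0,0.0143,0],
    [0,0,0],
  ],
)

```text
clock: 9.8
position: [0.5278, -0.1206, 0.0326]
tool_rot: [-3.139, -0.976, 2.945]
force: [-0.6, 0.1, 0.9]
grip_width: 0.0857
```

```bash
python3 - <<'E'
from h import *
st();s=bot.observe();R=Ro.from_euler('xyz',s['tool_rot']).as_matrix();print('pad',np.array(s['position'])-.022*R[:,2],'tool z',R[:,2])
im=grab_frame('scene');cv2.imwrite('pics/s4.png',cv2.resize(im[180:340,180:400],(770,560),interpolation=2))
E
```

```text
9.8 [ 0.5278 -0.1206  0.0326] [-3.139 -0.976  2.945] q [ 0.28  1.26 -0.33  0.96  0.17  1.93  1.35] F [-0.6  0.1  0.9] w 0.0857
pad [ 0.5456487  -0.12413131  0.04495423] tool z [-0.81285042  0.1587506  -0.56042166]
```

View pics/s4.png

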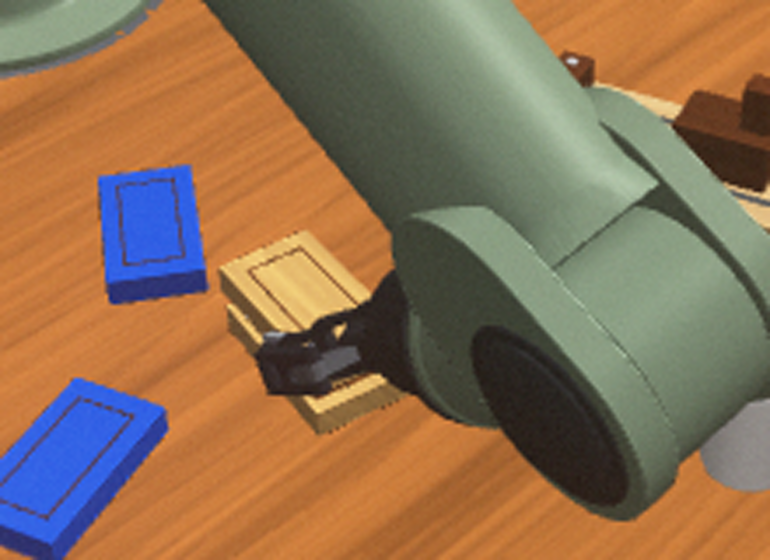

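The open fingers straddle the top front, with a finger at (310,360), and nothing is being pushed. I'll close.

Request:
move_arm(
  jaw=[60,120,160,200,200],
  dp=[
    [0,0,0],
    [0,0,0],
    [0,0,0],
    [0,0,0],
    [0,0,0],
  ],
  rotation=[
    [0,0,0],
    [0,0,0],
    [0,0,0],
    [0,0,0],
    [0,0,0],
  ],
  squeeze=40,
)

```text
clock: 10.48
position: [0.529, -0.1209, 0.0345]
tool_rot: [-3.141, -0.972, 2.945]
force: [3.5, -0.7, 7.0]
grip_width: 0.0618
```

```bash
python3 - <<'E'
from h import *
st();s=bot.observe();p=np.array(s['position'])
plan(p+[0,0,.08],50,168.6,5,piv=.022)
E
```

```text
10.47 [ 0.529  -0.1209  0.0345] [-3.141 -0.972  2.945] q [ 0.28  1.26 -0.34  0.96  0.17  1.93  1.35] F [ 3.5 -0.7  7. ] w 0.0618
dp [[0.0165, -0.0, -0.0112], [0.0163, -0.0, -0.0116], [0.0161, -0.0, -0.0119], [0.0158, -0.0, -0.0122], [0.0156, -0.0, -0.0126]]
rot [-0.0002, -0.0063, 0.0001] step mm 16.0 deg 1.1
```

Request:
move_arm(
  jaw=[200,200,200,200,200,200],
  dp=[
    [0.0165,0,-0.0112],
    [0.0163,0,-0.0116],
    [0.0161,0,-0.0119],
    [0.0158,0,-0.0122],
    [0.0156,0,-0.0126],
    [0,0,0],
  ],
  rotation=[
    [0,-0.0063,0],
    [0,-0.0063,0],
    [0,-0.0063,0],
    [0,-0.0063,0],
    [0,-0.0063,0],
    [0,0,0],
  ],
)

```text
clock: 11.22
position: [0.5291, -0.1207, 0.1147]
tool_rot: [-3.139, -0.873, 2.944]
force: [-0.0, -0.1, -1.8]
grip_width: 0.0617
```

```bash
python3 - <<'E'
from h import *
st()
im=grab_frame('wrist');cv2.imwrite('pics/w5.png',cv2.resize(im,(400,300)))
im=grab_frame('scene');cv2.imwrite('pics/s5.png',im)
cv2.imwrite('pics/c5.png',np.hstack([cv2.imread('pics/w5.png'),cv2.resize(im[150:330,160:400],(400,300))]))
# plan: swing over to jig: pad high
o=np.array([.5374,.1749,0]);y=np.radians(17.3);u=np.array([np.cos(y),np.sin(y),0])
R=Rt(-34,197.3);pad=o-.020*u+[0,0,.089];print('release TCP',pad+.022*R[:,2])
m=np.array([.545,-.02,.20]);Rm=Rt(10,180);
plan(m+.022*Rm[:,2],10,180,8,piv=.022)
print('2');plan(pad+[0,0,.06]+.022*R[:,2],-34,197.3,10,start=(m+.022*Rm[:,2],10,180),piv=.022)
E
```

```text
11.22 [ 0.5291 -0.1207  0.1147] [-3.139 -0.873  2.944] q [ 0.3   1.08 -0.35  1.07  0.16  1.9   1.34] F [-0.  -0.1 -1.8] w 0.0617
release TCP [0.53005048 0.17261088 0.07076117]
dp [[0.0084, 0.0156, -0.005], [0.0076, 0.0157, -0.0061], [0.0067, 0.0159, -0.0072], [0.0056, 0.016, -0.0081], [0.0046, 0.016, -0.009], [0.0034, 0.016, -0.0097], [0.0022, 0.016, -0.0104], [0.0009, 0.016, -0.0109]]
rot [0.0039, -0.0278, -0.0069] step mm 15.1 deg 5.2
2
dp [[0.0001, 0.0238, 0.0068], [-0.0001, 0.0238, 0.0068], [-0.0003, 0.0239, 0.0068], [-0.0005, 0.0239, 0.0068], [-0.0007, 0.0239, 0.0068], [-0.0009, 0.0239, 0.0069], [-0.001, 0.0239, 0.007], [-0.0012, 0.0238, 0.007], [-0.0014, 0.0238, 0.0071], [-0.0016, 0.0238, 0.0072]]
rot [-0.002, -0.0243, -0.0096] step mm 19.9 deg 4.7
```

View pics/c5.png

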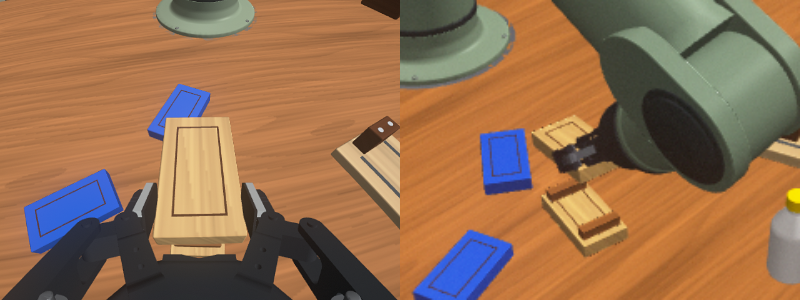

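The front is held. The lower front and both laths stayed in place (right half, around (585,215)). I'll swing over to the jig.

Request:
move_arm(
  jaw=[200,200,200,200,200,200,200,200],
  dp=[
    [0.0084,0.0156,-0.005],
    [0.0076,0.0157,-0.0061],
    [0.0067,0.0159,-0.0072],
    [0.0056,0.016,-0.0081],
    [0.0046,0.016,-0.009],
    [0.0034,0.016,-0.0097],
    [0.0022,0.016,-0.0104],
    [0.0009,0.016,-0.0109],
  ],
  rotation=[
    [0.0039,-0.0278,-0.0069],
    [0.0039,-0.0278,-0.0069],
    [0.0039,-0.0278,-0.0069],
    [0.0039,-0.0278,-0.0069],
    [0.0039,-0.0278,-0.0069],
    [0.0039,-0.0278,-0.0069],
    [0.0039,-0.0278,-0.0069],
    [0.0039,-0.0278,-0.0069],
  ],
)

```text
clock: 12.32
position: [0.5409, -0.0195, 0.1781]
tool_rot: [3.141, -0.174, -3.14]
force: [0.8, 0.5, -1.5]
grip_width: 0.0618
```

```bash
python3 - <<'E'
from h import *
st()
o=np.array([.5374,.1749,0]);y=np.radians(17.3);u=np.array([np.cos(y),np.sin(y),0])
R=Rt(-34,197.3);pad=o-.020*u+[0,0,.149]
plan(pad+.022*R[:,2],-34,197.3,10,piv=.022)
c=calibration('wrist');im=grab_frame('wrist');cv2.imwrite('pics/w6.png',im)
b,g,r=[im[...,i].astype(int) for i in range(3)]
m=((g>130)&(r-g<75)&(b>60)&(r>150)).astype(np.uint8)*255
m=cv2.morphologyEx(m,cv2.MORPH_OPEN,np.ones((5,5)));cv2.imwrite('pics/m6.png',m)
n,l,s,_=cv2.connectedComponentsWithStats(m);i=l[300,316];print(s[i])
cs=max(cv2.findContours((l==i).astype(np.uint8),0,2)[0],key=cv2.contourArea);print(cv2.approxPolyDP(cs,8,True)[:,0].tolist())
E
```

```text
12.32 [ 0.5409 -0.0195  0.1781] [ 3.141 -0.174 -3.14 ] q [ 0.28  0.55 -0.5   1.67  0.24  1.16  1.28] F [ 0.8  0.5 -1.5] w 0.0618
dp [[0.0, 0.0238, 0.0067], [-0.0001, 0.0238, 0.0067], [-0.0003, 0.0238, 0.0067], [-0.0005, 0.0238, 0.0068], [-0.0007, 0.0238, 0.0068], [-0.0009, 0.0238, 0.0069], [-0.0011, 0.0238, 0.0069], [-0.0013, 0.0238, 0.007], [-0.0014, 0.0237, 0.0071], [-0.0016, 0.0237, 0.0072]]
rot [-0.002, -0.0242, -0.0096] step mm 19.8 deg 4.7
[ 278  203   82  140 9915]
[[286, 204], [278, 342], [359, 340], [346, 203]]
```

Request:
move_arm(
  jaw=[200,200,200,200,200,200,200,200,200,200],
  dp=[
    [0.0,0.0238,0.0067],
    [-0.0001,0.0238,0.0067],
    [-0.0003,0.0238,0.0067],
    [-0.0005,0.0238,0.0068],
    [-0.0007,0.0238,0.0068],
    [-0.0009,0.0238,0.0069],
    [-0.0011,0.0238,0.0069],
    [-0.0013,0.0238,0.007],
    [-0.0014,0.0237,0.0071],
    [-0.0016,0.0237,0.0072],
  ],
  rotation=[
    [-0.002,-0.0242,-0.0096],
    [-0.002,-0.0242,-0.0096],
    [-0.002,-0.0242,-0.0096],
    [-0.002,-0.0242,-0.0096],
    [-0.002,-0.0242,-0.0096],
    [-0.002,-0.0242,-0.0096],
    [-0.002,-0.0242,-0.0096],
    [-0.002,-0.0242,-0.0096],
    [-0.002,-0.0242,-0.0096],
    [-0.002,-0.0242,-0.0096],
  ],
)

```text
clock: 13.62
position: [0.536, 0.1333, 0.1355]
tool_rot: [-3.125, 0.477, -2.891]
force: [-0.3, 0.2, -2.3]
grip_width: 0.0619
```

```bash
python3 - <<'E'
from h import *
st()
c=calibration('wrist');np.save('w7T.npy',c['T']);im=grab_frame('wrist');cv2.imwrite('pics/w7.png',im)
sc=grab_frame('scene');cv2.imwrite('pics/s7.png',sc)
cv2.imwrite('pics/c7.png',np.hstack([cv2.resize(im[120:420,180:460],(420,450)),cv2.resize(sc[120:260,310:440],(380,450))]))
E
```

```text
13.62 [0.536  0.1333 0.1355] [-3.125  0.477 -2.891] q [-0.18  0.34 -0.28  2.28  1.26  0.19  0.19] F [-0.3  0.2 -2.3] w 0.0619
```

View pics/c7.png

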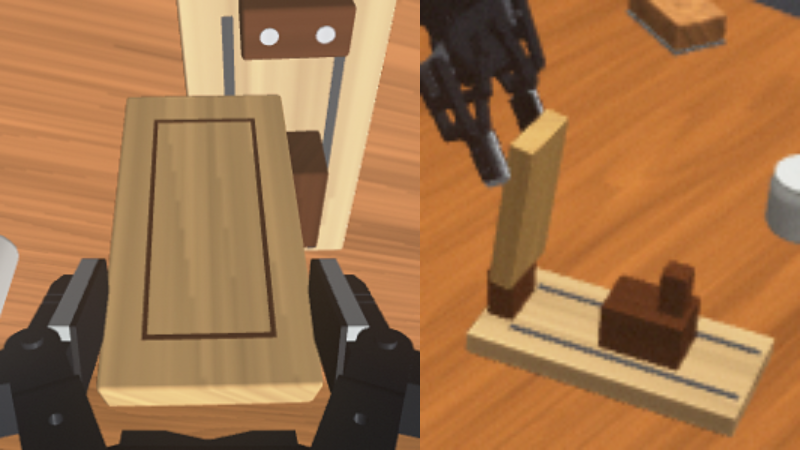

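The front is held upright, with its face corners in the left crop near (127,98), (279,96), (325,384) and (97,386). In the scene view it is still short of the fence's middle. I'll solve its pose in the hand.

```bash
cat >> h.py <<'E'
JO=np.array([.5374,.1749,0]);JR=Ro.from_euler('z',17.3,degrees=True).as_matrix()
E
python3 - <<'E'
from h import *
c=calibration('wrist');c['T']=np.load('w7T.npy')
uv=np.array([[127,98],[279,96],[325,384],[97,386]])/1.5+[180,120]
# face frame: x along length (towards top end), y width, z out of face toward camera side
ob=np.array([[-.058,.032,0],[-.058,-.032,0],[.058,-.032,0],[.058,.032,0]])
ok,rv,t=cv2.solvePnP(ob,uv,np.array(c['camera_matrix'],float),np.array(c['dist'],float),flags=cv2.SOLVEPNP_IPPE)
T=np.array(c['T']);Rw=T[:3,:3]@cv2.Rodrigues(rv)[0];pw=T[:3,:3]@t[:,0]+T[:3,3]
print('reproj',(cv2.projectPoints(ob,rv,t,np.array(c['camera_matrix'],float),np.array(c['dist'],float))[0][:,0]-uv).round(1).tolist())
cen=pw-.01*Rw[:,2]*np.sign((Rw[:,2]@(T[:3,3]-pw)))
print('front centre world',cen,'jig',JR.T@(cen-JO));J=JR.T@Rw;print('x axis in jig',J[:,0].round(3),'normal in jig',J[:,2].round(3))
s=bot.observe();R=Ro.from_euler('xyz',s['tool_rot']);tc=R.inv().apply(cen-s['position']);TR=R.inv().as_matrix()@Rw;print('in tool: c',tc.round(4));print(TR.round(3).tolist());np.savez('inhand.npz',tc=tc,TR=TR)
E
```

```text
reproj [[-0.2, -0.5], [0.3, 0.4], [-0.4, -0.9], [0.2, 1.0]]
front centre world [0.52962422 0.13166244 0.13849279] jig [-0.02028177 -0.03896921  0.13849279]
x axis in jig [0.114 0.033 0.993] normal in jig [ 0.991 -0.078 -0.111]
in tool: c [ 0.0042 -0.     -0.0057]
[[-0.555, 0.001, -0.832], [0.025, -1.0, -0.018], [-0.831, -0.03, 0.555]]
```

```bash
cat >> h.py <<'E'
def tgt(jx,jy,jz,a=34,n=5):
    tc=np.load('inhand.npz')['tc'];R=Rt(-a,197.3)
    p=JO+JR@np.array([jx,jy,jz])-R@tc;print('TCP',p.round(4));plan(p,-a,197.3,n)
def jf():
    s=bot.observe();d=np.load('inhand.npz');R=Ro.from_euler('xyz',s['tool_rot']).as_matrix()
    print('front jig',(JR.T@(s['position']+R@d['tc']-JO)).round(4),'axis',(JR.T@R@d['TR'])[:,0].round(3),'norm',(JR.T@R@d['TR'])[:,2].round(3))
E
python3 -c "
from h import *
st();jf();tgt(-.018,0,.125,n=7)"
```

```text
13.72 [0.5358 0.1332 0.1353] [-3.125  0.477 -2.891] q [-0.18  0.34 -0.28  2.28  1.26  0.19  0.19] F [ 0.2  0.8 -0.9] w 0.0617
front jig [-0.0203 -0.039   0.1385] axis [0.114 0.033 0.993] norm [ 0.991 -0.078 -0.111]
TCP [0.5266 0.1716 0.1226]
dp [[0.0009, 0.0071, 0.002], [0.0009, 0.0071, 0.002], [0.0009, 0.0071, 0.002], [0.0009, 0.0071, 0.002], [0.0009, 0.0071, 0.0021], [0.0009, 0.007, 0.0021], [0.0009, 0.007, 0.0021]]
rot [-0.0019, -0.0053, -0.0019] step mm 5.9 deg 1.1
```

Request:
move_arm(
  jaw=[200,200,200,200,200,200,200,200,200],
  dp=[
    [0.0009,0.0071,0.002],
    [0.0009,0.0071,0.002],
    [0.0009,0.0071,0.002],
    [0.0009,0.0071,0.002],
    [0.0009,0.0071,0.002],
    [0.0009,0.0071,0.002],
    [0.0009,0.0071,0.002],
    [0,0,0],
    [0,0,0],
  ],
  rotation=[
    [-0.0019,-0.0053,-0.0019],
    [-0.0019,-0.0053,-0.0019],
    [-0.0019,-0.0053,-0.0019],
    [-0.0019,-0.0053,-0.0019],
    [-0.0019,-0.0053,-0.0019],
    [-0.0019,-0.0053,-0.0019],
    [-0.0019,-0.0053,-0.0019],
    [0,0,0],
    [0,0,0],
  ],
)

```text
clock: 14.85
position: [0.5275, 0.1706, 0.1237]
tool_rot: [-3.141, 0.593, -2.844]
force: [-0.3, -0.1, -1.6]
grip_width: 0.0617
```

```bash
python3 -c "
from h import *
st();jf();tgt(-.018,0,.100,n=6)"
```

```text
14.85 [0.5275 0.1706 0.1237] [-3.141  0.593 -2.844] q [-0.02  0.41 -0.56  2.37  2.09  0.37 -0.63] F [-0.3 -0.1 -1.6] w 0.0617
front jig [-0.0174 -0.0012  0.1261] axis [-0.004  0.025  1.   ] norm [ 1.    -0.022  0.005]
TCP [0.5266 0.1716 0.0976]
dp [[0.0031, 0.0003, 0.0044], [0.0031, 0.0003, 0.0044], [0.0031, 0.0003, 0.0044], [0.0031, 0.0003, 0.0044], [0.0031, 0.0003, 0.0044], [0.0031, 0.0003, 0.0044]]
rot [-0.0001, -0.0, -0.0002] step mm 4.4 deg 0.0
```

Request:
move_arm(
  jaw=[200,200,200,200,200,200,200],
  dp=[
    [0.0031,0.0003,0.0044],
    [0.0031,0.0003,0.0044],
    [0.0031,0.0003,0.0044],
    [0.0031,0.0003,0.0044],
    [0.0031,0.0003,0.0044],
    [0.0031,0.0003,0.0044],
    [0,0,0],
  ],
  rotation=[
    [0,0,0],
    [0,0,0],
    [0,0,0],
    [0,0,0],
    [0,0,0],
    [0,0,0],
    [0,0,0],
  ],
)

```text
clock: 15.72
position: [0.5261, 0.1726, 0.0976]
tool_rot: [3.141, 0.594, -2.843]
force: [-0.4, 0.3, -1.7]
grip_width: 0.0617
```

```bash
python3 -c "
from h import *
st();jf();tgt(-.018,0,.08,n=6)
sc=grab_frame('scene');cv2.imwrite('pics/s8.png',sc)
cv2.imwrite('pics/c8.png',cv2.resize(sc[140:260,310:440],(650,600),interpolation=2))"
```

```text
15.72 [0.5261 0.1726 0.0976] [ 3.141  0.594 -2.843] q [ 0.01  0.49 -0.62  2.38  2.18  0.46 -0.71] F [-0.4  0.3 -1.7] w 0.0617
front jig [-0.0181  0.0011  0.1   ] axis [-0.005  0.024  1.   ] norm [ 1.    -0.021  0.005]
TCP [0.5266 0.1716 0.0776]
dp [[0.0023, -0.0002, 0.0035], [0.0023, -0.0002, 0.0035], [0.0023, -0.0002, 0.0035], [0.0023, -0.0002, 0.0035], [0.0023, -0.0002, 0.0035], [0.0023, -0.0002, 0.0035]]
rot [-0.0001, 0.0, -0.0001] step mm 3.3 deg 0.0
```

View pics/c8.png

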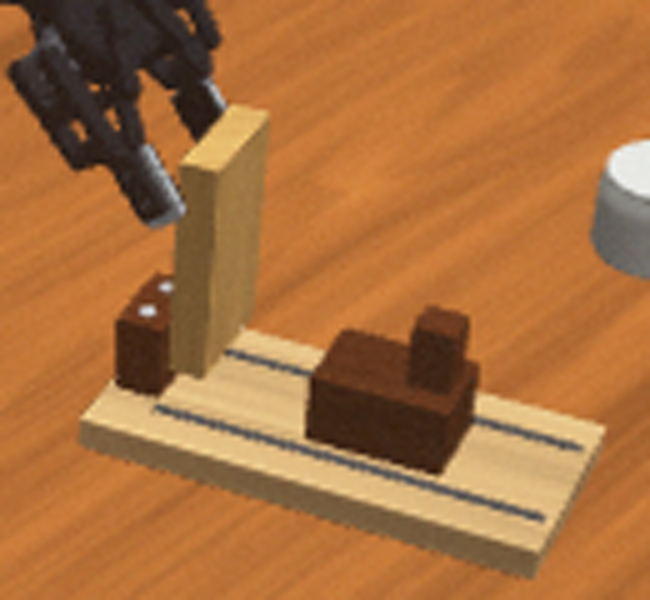

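It's upright, just in front of the fence and about centred, with the bottom edge a little above the board near (205,375). The jaw is well clear. I'll lower further.

Request:
move_arm(
  jaw=[200,200,200,200,200,200,200,200],
  dp=[
    [0.0023,-0.0002,0.0035],
    [0.0023,-0.0002,0.0035],
    [0.0023,-0.0002,0.0035],
    [0.0023,-0.0002,0.0035],
    [0.0023,-0.0002,0.0035],
    [0.0023,-0.0002,0.0035],
    [0,0,0],
    [0,0,0],
  ],
  rotation=[
    [0,0,0],
    [0,0,0],
    [0,0,0],
    [0,0,0],
    [0,0,0],
    [0,0,0],
    [0,0,0],
    [0,0,0],
  ],
)

```text
clock: 16.77
position: [0.5269, 0.1718, 0.078]
tool_rot: [3.141, 0.594, -2.843]
force: [0.4, -0.1, -1.1]
grip_width: 0.0612
```

```bash
python3 -c "
from h import *
st();jf();tgt(-.018,0,.076,n=2)"
```

```text
16.77 [0.5269 0.1718 0.078 ] [ 3.141  0.594 -2.843] q [ 0.03  0.55 -0.64  2.39  2.24  0.52 -0.75] F [ 0.4 -0.1 -1.1] w 0.0612
front jig [-0.0177  0.0002  0.0804] axis [-0.006  0.024  1.   ] norm [ 1.    -0.021  0.006]
TCP [0.5266 0.1716 0.0736]
dp [[0.0017, -0.0001, 0.0022], [0.0017, -0.0001, 0.0022]]
rot [-0.0002, 0.0002, -0.0004] step mm 2.2 deg 0.1
```

Request:
move_arm(
  jaw=[200,200,200],
  dp=[
    [0.0012,0,0.0016],
    [0.0012,0,0.0016],
    [0,0,0],
  ],
  rotation=[
    [0,0,0],
    [0,0,0],
    [0,0,0],
  ],
)

```text
clock: 17.15
position: [0.5267, 0.1717, 0.0746]
tool_rot: [3.141, 0.594, -2.843]
force: [-1.5, 0.1, -1.0]
grip_width: 0.0617
```

Request:
move_arm(
  jaw=[200,200],
  dp=[
    [0.0009,0,0.0012],
    [0,0,0],
  ],
  rotation=[
    [0,0,0],
    [0,0,0],
  ],
)

```text
clock: 17.4
position: [0.5266, 0.1717, 0.0735]
tool_rot: [3.141, 0.594, -2.843]
force: [-0.8, 0.5, -0.0]
grip_width: 0.0617
```

Request:
move_arm(
  jaw=[200,200],
  dp=[
    [0.0009,0,0.0012],
    [0,0,0],
  ],
  rotation=[
    [0,0,0],
    [0,0,0],
  ],
)

```text
clock: 17.65
position: [0.5269, 0.1717, 0.0726]
tool_rot: [3.141, 0.595, -2.843]
force: [-0.5, -0.4, 3.7]
grip_width: 0.0621
```

The front is touching the board (about +4 N). I'll release it.

Request:
move_arm(
  jaw=[0,0,0,0,0],
  dp=[
    [0,0,0],
    [0,0,0],
    [0,0,0],
    [0,0,0],
    [0,0,0],
  ],
  rotation=[
    [0,0,0],
    [0,0,0],
    [0,0,0],
    [0,0,0],
    [0,0,0],
  ],
)

```text
clock: 18.27
position: [0.5266, 0.1717, 0.0724]
tool_rot: [3.141, 0.594, -2.843]
force: [0.0, -0.8, -0.3]
grip_width: 0.0855
```

```bash
python3 -c "
from h import *
st()
sc=grab_frame('scene');w=grab_frame('wrist');cv2.imwrite('pics/w9.png',w)
cv2.imwrite('pics/c9.png',np.hstack([cv2.resize(sc[140:260,310:440],(400,370),interpolation=2),cv2.resize(w[:,100:540],(340,370))]))"
```

```text
18.27 [0.5266 0.1717 0.0724] [ 3.141  0.594 -2.843] q [ 0.03  0.57 -0.65  2.39  2.26  0.54 -0.76] F [ 0.  -0.8 -0.3] w 0.0855
```

View pics/c9.png

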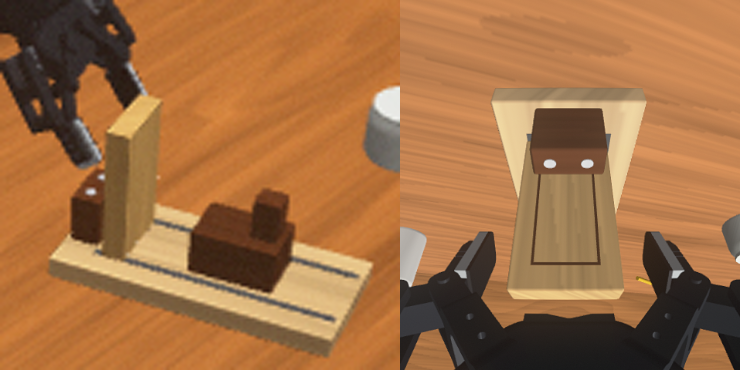

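The front stands by itself in front of the fence, centred, with the fingers open and clear. That was my 12th picture, so from here I check by numbers only. I'll back off along the tool axis, then go over the jaw grip.

```bash
python3 -c "
from h import *
s=bot.observe();p=np.array(s['position']);R=Ro.from_euler('xyz',s['tool_rot']).as_matrix()
p1=p-.096*R[:,2];print(p1)
p2=p1+[0,0,.09];plan(p2,-25,197.3,5,start=(p1,-34,197.3))
Rg=Rt(15,197.3);p3=JO+JR@np.array([.0925,0,.20])+.02*Rg[:,2];print('p3',p3);plan(p3,15,197.3,6,start=(p2,-25,197.3))"
```

```text
[0.47522492 0.15580213 0.15188985]
dp [[-0.0126, 0.0, -0.0187], [-0.012, 0.0, -0.019], [-0.0114, 0.0, -0.0194], [-0.0108, 0.0, -0.0198], [-0.0101, 0.0, -0.0201]]
rot [-0.0, 0.01, 0.0] step mm 18.0 deg 1.8
p3 [0.62077317 0.20086785 0.18068148]
dp [[-0.0234, -0.0001, 0.025], [-0.0261, -0.0001, 0.0221], [-0.0285, -0.0001, 0.0189], [-0.0305, -0.0001, 0.0155], [-0.0321, -0.0001, 0.0118], [-0.0333, -0.0001, 0.008]]
rot [0.0, 0.037, 0.0] step mm 27.4 deg 6.7
```

Request:
move_arm(
  jaw=[0,0,0,0,0,0,0],
  dp=[
    [0,0,-0.01],
    [0,0,-0.02],
    [0,0,-0.02],
    [0,0,-0.02],
    [0,0,-0.02],
    [0,0,-0.02],
    [0,0,-0.01],
  ],
  rotation=[
    [0,0,0],
    [0,0,0],
    [0,0,0],
    [0,0,0],
    [0,0,0],
    [0,0,0],
    [0,0,0],
  ],
)

```text
clock: 19.25
position: [0.4871, 0.1634, 0.1308]
tool_rot: [-3.141, 0.59, -2.839]
force: [-0.2, 0.2, -0.7]
grip_width: 0.0856
```

```bash
python3 -c "
from h import *
st()
plan([.4727,.1550,.24],-25,197.3,5)"
```

```text
19.25 [0.4871 0.1634 0.1308] [-3.141  0.59  -2.839] q [ 0.54  0.68 -1.39  2.43  1.78  0.83 -0.25] F [-0.2  0.2 -0.7] w 0.0856
dp [[-0.0118, -0.0009, -0.0249], [-0.0111, -0.0009, -0.0253], [-0.0103, -0.0009, -0.0256], [-0.0095, -0.0009, -0.0259], [-0.0087, -0.0009, -0.0262]]
rot [-0.0, 0.0098, 0.0] step mm 22.1 deg 1.8
```

```bash
python3 -c "
from h import *
plan([.4871,.161,.235],-20,197.3,5)
Rg=Rt(15,197.3);p3=JO+JR@np.array([.0925,0,.20])+.02*Rg[:,2]
plan(p3,15,197.3,5,start=([.4871,.161,.235],-20,197.3))"
```

```text
dp [[-0.0144, -0.0006, -0.0217], [-0.0133, -0.0006, -0.0224], [-0.0122, -0.0006, -0.023], [-0.0111, -0.0006, -0.0236], [-0.0099, -0.0006, -0.0241]]
rot [-0.0, 0.0154, 0.0] step mm 20.9 deg 2.8
dp [[-0.0281, -0.0004, 0.0247], [-0.0309, -0.0004, 0.0211], [-0.0333, -0.0004, 0.0172], [-0.0351, -0.0004, 0.013], [-0.0364, -0.0004, 0.0086]]
rot [0.0, 0.0389, 0.0] step mm 29.9 deg 7.0
```

Request:
move_arm(
  jaw=[0,0,0,0,0,0],
  dp=[
    [-0.0144,-0.0006,-0.0217],
    [-0.0133,-0.0006,-0.0224],
    [-0.0122,-0.0006,-0.023],
    [-0.0111,-0.0006,-0.0236],
    [-0.0099,-0.0006,-0.0241],
    [0,0,0],
  ],
  rotation=[
    [0,0.0154,0],
    [0,0.0154,0],
    [0,0.0154,0],
    [0,0.0154,0],
    [0,0.0154,0],
    [0,0,0],
  ],
)

```text
clock: 20.0
position: [0.4883, 0.1619, 0.2359]
tool_rot: [-3.139, 0.351, -2.839]
force: [-0.0, 0.1, 0.2]
grip_width: 0.0856
```

```bash
python3 -c "
from h import *
st()
Rg=Rt(15,197.3);p3=JO+JR@np.array([.0925,0,.20])+.02*Rg[:,2]
plan(p3,15,197.3,6)"
```

```text
20.0 [0.4883 0.1619 0.2359] [-3.139  0.351 -2.839] q [ 0.7   0.43 -1.46  2.11  0.82  0.8   0.66] F [-0.   0.1  0.2] w 0.0856
dp [[-0.0231, -0.0004, 0.0207], [-0.025, -0.0004, 0.0182], [-0.0268, -0.0004, 0.0156], [-0.0282, -0.0004, 0.0128], [-0.0294, -0.0004, 0.0098], [-0.0302, -0.0005, 0.0068]]
rot [-0.0001, 0.0325, 0.0] step mm 24.8 deg 5.9
```

Request:
move_arm(
  jaw=[0,0,0,0,0,0,0],
  dp=[
    [-0.0231,-0.0004,0.0207],
    [-0.025,-0.0004,0.0182],
    [-0.0268,-0.0004,0.0156],
    [-0.0282,-0.0004,0.0128],
    [-0.0294,-0.0004,0.0098],
    [-0.0302,-0.0005,0.0068],
    [0,0,0],
  ],
  rotation=[
    [0,0.0325,0],
    [0,0.0325,0],
    [0,0.0325,0],
    [0,0.0325,0],
    [0,0.0325,0],
    [0,0.0325,0],
    [0,0,0],
  ],
)

```text
clock: 20.88
position: [0.6204, 0.2016, 0.1755]
tool_rot: [-3.139, -0.267, -2.84]
force: [-0.5, -0.6, -0.6]
grip_width: 0.0852
```

```bash
python3 -c "
from h import *
st()
Rg=Rt(15,197.3);p3=JO+JR@np.array([.0925,0,.086])+.02*Rg[:,2];print(p3,p3+[0,0,.114])
plan(p3,15,197.3,7)
c=calibration('wrist');im=grab_frame('wrist');cv2.imwrite('pics/w10.png',im)
# dark brown mask; front top end
b,g,r=[im[...,i].astype(int) for i in range(3)]
m=((r<140)&(r-b>25)&(g<85)).astype(np.uint8)*255
m=cv2.morphologyEx(m,cv2.MORPH_OPEN,np.ones((5,5)))
n,l,s,ce=cv2.connectedComponentsWithStats(m)
for i in range(1,n):
  if s[i][4]>200:print(s[i],ce[i].round(0))
# expected pixel of grip top corners, front top corners
J=lambda *p:JO+JR@np.array(p)
print('grip top',proj(c,[J(.0925+a,bb,.091) for a in(-.011,.011) for bb in(-.011,.011)]).round(0).tolist())
print('jaw top',proj(c,[J(a,bb,.057) for a in(.0375,.1075) for bb in(-.024,.024)]).round(0).tolist())
print('front top',proj(c,[J(a,bb,.134) for a in(-.033,-.013) for bb in(-.032,.032)]).round(0).tolist())
"
```

```text
20.88 [0.6204 0.2016 0.1755] [-3.139 -0.267 -2.84 ] q [ 0.12  0.98 -1.1   1.22  0.7   1.64  0.99] F [-0.5 -0.6 -0.6] w 0.0852
[0.62077317 0.20086785 0.06668148] [0.62077317 0.20086785 0.18068148]
dp [[-0.0052, -0.0001, 0.0187], [-0.0051, -0.0001, 0.0187], [-0.0051, -0.0001, 0.0187], [-0.0051, -0.0001, 0.0188], [-0.0051, -0.0001, 0.0188], [-0.0051, -0.0001, 0.0188], [-0.0051, -0.0001, 0.0188]]
rot [-0.0001, -0.0003, -0.0] step mm 15.5 deg 0.0
[ 292  200   52   77 3898] [317. 237.]
grip top [[304.0, 250.0], [331.0, 250.0], [304.0, 276.0], [331.0, 276.0]]
jaw top [[291.0, 198.0], [344.0, 198.0], [291.0, 274.0], [343.0, 274.0]]
front top [[269.0, 87.0], [364.0, 87.0], [270.0, 117.0], [364.0, 117.0]]
```

The jaw and grip match the prediction within 2 px. I'll descend over the grip and check the standing front's top in the same saved picture.

Request:
move_arm(
  jaw=[0,0,0,0,0,0,0,0],
  dp=[
    [-0.0051,0,0.0187],
    [-0.0051,0,0.0187],
    [-0.0051,0,0.0187],
    [-0.0051,0,0.0187],
    [-0.0051,0,0.0188],
    [-0.0051,0,0.0188],
    [-0.0051,0,0.0188],
    [0,0,0],
  ],
  rotation=[
    [0,0,0],
    [0,0,0],
    [0,0,0],
    [0,0,0],
    [0,0,0],
    [0,0,0],
    [0,0,0],
    [0,0,0],
  ],
)

```text
clock: 21.92
position: [0.6196, 0.2003, 0.0687]
tool_rot: [-3.14, -0.266, -2.839]
force: [0.5, -0.8, -0.7]
grip_width: 0.0856
```

```bash
python3 -c "
from h import *
st();s=bot.observe();R=Ro.from_euler('xyz',s['tool_rot']).as_matrix();print('pad jig',(JR.T@(s['position']-.02*R[:,2]-JO)).round(4))
im=cv2.imread('pics/w10.png')
b,g,r=[im[...,i].astype(int) for i in range(3)]
for y in range(70,205,8): print(y,[int(v) for v in g[y,230:410:12]])
"
```

```text
21.93 [0.6196 0.2003 0.0687] [-3.14  -0.266 -2.839] q [ 0.12  1.08 -1.05  1.3   0.77  1.49  0.96] F [ 0.5 -0.8 -0.7] w 0.0856
pad jig [ 0.0913 -0.0001  0.088 ]
70 [127, 124, 124, 116, 123, 118, 121, 113, 123, 118, 123, 126, 133, 128, 136]
78 [117, 119, 128, 123, 124, 118, 123, 122, 121, 115, 119, 131, 128, 129, 131]
86 [119, 112, 116, 120, 127, 123, 95, 91, 104, 106, 131, 128, 130, 131, 129]
94 [120, 121, 123, 119, 185, 189, 193, 179, 191, 185, 185, 121, 129, 131, 130]
102 [121, 113, 119, 199, 201, 191, 193, 188, 180, 172, 180, 184, 120, 125, 128]
110 [127, 123, 124, 194, 181, 183, 190, 191, 181, 190, 188, 179, 112, 122, 119]
118 [129, 122, 128, 193, 185, 201, 191, 191, 187, 181, 174, 187, 120, 124, 116]
126 [129, 134, 129, 191, 107, 116, 113, 116, 114, 113, 110, 200, 121, 118, 117]
134 [120, 120, 131, 190, 108, 112, 111, 116, 118, 112, 111, 199, 124, 118, 118]
142 [119, 128, 123, 191, 194, 111, 110, 113, 120, 111, 110, 199, 129, 131, 133]
150 [116, 129, 122, 195, 193, 111, 109, 113, 115, 111, 118, 200, 128, 129, 127]
158 [123, 109, 115, 196, 193, 95, 198, 190, 178, 179, 116, 200, 135, 128, 127]
166 [125, 121, 124, 196, 193, 93, 197, 189, 178, 180, 115, 200, 139, 138, 137]
174 [121, 126, 127, 195, 193, 96, 197, 190, 177, 180, 140, 199, 123, 133, 136]
182 [123, 135, 123, 194, 191, 94, 196, 190, 177, 181, 139, 198, 118, 123, 122]
190 [127, 121, 123, 196, 192, 95, 197, 191, 177, 181, 138, 199, 127, 129, 118]
198 [117, 126, 130, 195, 191, 95, 182, 179, 164, 187, 138, 199, 122, 124, 126]
```

The front's top edge shows at rows 95–122, columns 266–362, so it is upright with its centre near jig x ≈ -0.019. I'll grip the jaw's grip.

Request:
move_arm(
  jaw=[80,160,220,250,250,250,250],
  dp=[
    [0,0,0],
    [0,0,0],
    [0,0,0],
    [0,0,0],
    [0,0,0],
    [0,0,0],
    [0,0,0],
  ],
  rotation=[
    [0,0,0],
    [0,0,0],
    [0,0,0],
    [0,0,0],
    [0,0,0],
    [0,0,0],
    [0,0,0],
  ],
  squeeze=40,
)

```text
clock: 22.8
position: [0.6201, 0.2006, 0.0701]
tool_rot: [-3.14, -0.264, -2.839]
force: [-0.2, -0.2, 0.1]
grip_width: 0.0014
```

```bash
python3 -c "
from h import *
st();s=bot.observe();p=np.array(s['position']);u=JR[:,0]
R=Ro.from_euler('xyz',s['tool_rot']);print('per mm',R.inv().apply(-.001*u)/.8, 'jig x TCP',(JR.T@(p-JO)))
"
```

```text
22.8 [0.6201 0.2006 0.0701] [-3.14  -0.264 -2.839] q [ 0.12  1.08 -1.05  1.3   0.77  1.49  0.96] F [-0.2 -0.2  0.1] w 0.0014
per mm [1.20671884e-03 7.90194688e-07 3.26081289e-04] jig x TCP [ 8.65853527e-02 -7.80607033e-05  7.00747796e-02]
```

The fingers shut to 1.4 mm, so they missed the grip. I'll check numerically where the grip is.

```bash
python3 -c "
from h import *
J=lambda *p:JO+JR@np.array(p)
def brown(im):
  b,g,r=[im[...,i].astype(int) for i in range(3)]
  return ((r<140)&(r-b>20)&(g<75)).astype(np.uint8)*255
c=calibration('scene')
im=grab_frame('scene');cv2.imwrite('pics/s11.png',im)
for nm,I in(('now',im),('before',cv2.imread('pics/s8.png'))):
  m=brown(I)[185:260,360:425]
  print(nm)
  for row in m[::2,::1]:print(''.join('#' if v else '.' for v in row))
print('grip top',proj(c,[J(.0925+a,bb,.091) for a in(-.011,.011) for bb in(-.011,.011)]).round(0).tolist())
print('jaw top',proj(c,[J(a,bb,.057) for a in(.0375,.1075) for bb in(-.024,.024)]).round(0).tolist())
print('TCP',proj(c,[bot.observe()['position']]))
"
```

```text
now
......................................#..............##..........
......................................#............#.............
......................................#...........#..............
..........................................#...#.##...............
...............................................#.................
.................................................................
.................................................................
.................................................................
.................................................................
..................................########.......................
.................................###########.....................
..................#########.....############.....................
................###########################......................
...............############################......................
..............################################...................
............##################################...................
............############################
[... 3407 characters left out ...]
.........................................................
.................................................................
.................................................................
.................................................................
.................................................................
.................................................................
.................................................................
.................................................................
grip top [[391.0, 205.0], [394.0, 200.0], [400.0, 207.0], [403.0, 202.0]]
jaw top [[371.0, 215.0], [378.0, 204.0], [399.0, 222.0], [405.0, 212.0]]
TCP [[394.03566374 210.05371762]]
```

```bash
python3 -c "
from h import *
im=cv2.imread('pics/s11.png').astype(int)[150:215,360:425]
for row in im[::2]:
  print(''.join('#' if (v[2]<140 and v[2]-v[0]>20 and v[1]<75) else 'o' if abs(v[2]-v[0])<=20 and max(v)<110 else 'g' if abs(v[2]-v[0])<=25 else '.' for v in row))
w=grab_frame('wrist');cv2.imwrite('pics/w11.png',w);w=w.astype(int)[220:420:6,220:420:3]
for row in w:
  print(''.join('#' if (v[2]<140 and v[2]-v[0]>20 and v[1]<75) else 'o' if abs(v[2]-v[0])<=20 and max(v)<110 else 'g' if abs(v[2]-v[0])<=25 else '.' for v in row))
c=calibration('wrist');J=lambda *p:JO+JR@np.array(p)
print('grip top',proj(c,[J(.0925+a,bb,.091) for a in(-.011,.011) for bb in(-.011,.011)]).round(0).tolist())
print('jaw top',proj(c,[J(a,bb,.057) for a in(.0375,.1075) for bb in(-.024,.024)]).round(0).tolist())
print('TCP',proj(c,[bot.observe()['position']]))
"
```

```text
............................................#oooooooooooooooooooo
............................................#oooooooooooooooooooo
.............................................#ooooooooooooooooooo
..............................................#oooooooooooooooooo
................................................#oooooooooooooooo
.................................................oooooooooooooooo
...............................................#ooooooooooooooooo
..............................................ooooooooooooooooooo
.............................................oooooooooooooooooooo
............................................oooooooooooooooooooo#
............................................ooooooooooooooooooo#.
...........................................#ooooooooooooooooo#...
...........................................oo#oooooooooooooo#....
..........................................ooooooooooooooooo#.....
........................................#ooooooooooooooooo#......
.......................................#oooooggooooooooo##.......
.......................................#oooo
[... 2870 characters left out ...]
ooooooooo.ooooooooooooooooooooooooooooooooo
ooooooooooooooooooooooooooooooo.....ooooooooooooooooooooooooooooooo
..ooooooooooooooooooooooooooooo.....ooooooooooooooooooooooooooooo.o
.oooooooooooooooooooooooooooooo.....oooooooooooooooooooooooooooooo.
oooooooooooooooooooooooooooooo......ooooooooooooooooooooooooooooooo
oooooooooooooooooooooooooooooo......#oooooooooooooooooooooooooooooo
ooooooooooooooooooooooooooooooo#...oooooooooooooooooooooooooooooooo
ooooooooooooooooooooooooooooooooooooooooooooooooooooooooooooooooooo
grip top [[296.0, 271.0], [340.0, 271.0], [296.0, 314.0], [339.0, 314.0]]
jaw top [[278.0, 189.0], [358.0, 189.0], [279.0, 304.0], [357.0, 304.0]]
TCP [[317.72659522 274.0717275 ]]
```

```bash
python3 -c "
from h import *
c=calibration('top');K=lambda P:(JR.T@(P-JO).T).T.round(4).tolist()
print('grip top from top view',K(onz(c,[[225,218],[220.5,215],[228,213.5]],.091)))
J=lambda *p:JO+JR@np.array(p)
print('pred grip top px',proj(c,[J(.0925+a,bb,.091) for a in(-.011,.011) for bb in(-.011,.011)]).round(1).tolist())
t=cv2.imread('pics/top0.png').astype(int)[205:262,208:250]
for row in t: print(''.join('%X'%min(15,v[2]//12) for v in row))
w=cv2.imread('pics/w10.png').astype(int)[190:290:2,280:356:1]
print()
for row in w: print(''.join('%X'%min(15,v[2]//10) for v in row))
"
```

```text
grip top from top view [[0.0913, -0.0034, 0.091], [0.1014, 0.0046, 0.091], [0.0995, -0.013, 0.091]]
pred grip top px [[229.3, 220.9], [220.2, 223.8], [226.7, 212.2], [217.6, 215.0]]
FB77CEEEEEEDEEEEEEFFFFFFFFD76AEEEEEFFEBABB
FC76BEEEEEEEEDDEEFFFFFFFFFE859EEEEEEEFDABB
FD869DEEEEEDDEEEEEFFFFFFFFFB68DFEEEEFFEABC
FEA68CEEEEEDEEDEEEFEFFFFFFFD76BEEEEEFFECBC
FFC77CEEEEEDDEEDEEFFFFFFFFFE869EEEEFEFEDAB
FFD86ADFEEEEEEEEEEFEFFFFFFFEA69DEEEEFFFDAB
FFEA69DEEEEEDEEEEEFFFFFFFFFFC76BEEEEFFFEBA
FFFB77DEFEFEEEEEEEEEFFFFFFFFE76AEFEEEFFFCA
FFFC87CEFEFEEEEDDBAACFFFEDDEEA69DFEEFEFFDA
FFFD86ADEEEEDDBA9877AEECA98BEB67CEEEEFFFDB
FFFEA69DEEECA987767668877668DD76BEEEEEFFEC
FFFEB68CEFEA7667777644566657AD969EFEEFFFFD
FFFFC76BEEEB77777776624666668DA68DFEEFFFFD
FFFFD969CCB876677776634666666BC77BEEEEFFFE
FFFFEA667776677777776535666659C86AEFEEFFFF
FFFFFB745666677777767635676658CA69DFFEFFFF
FFFFFC855566677777666634666656AB77BEEFEFFF
FFFFFE955666667676543424566755AC87BEFFFFFF
FFFFFEB755666765433322335666658C969EEEFFEF
FFFFFFC8566666432233333456666569A68CEFFEFF
FFFFFFD9655666533243444566666559B76BEFFEFF
FFFFFFEA6556666
[... 4683 characters left out ...]
AFFFFFF
FFFFFFD999998ABBBBBBAABA79BCCBBBBBBBBBBBBBBBBBBBABAAAAAABAAAAA9C99999BFFFFFF
FFFFFFD99999FFDDDDDDDDBB99CCBBBBBBBBBBBBBBBBBBABBBABBBBBBBBBACCFA9999BFFFFFF
FFFFFFD99998FFFFFFFFFFFFFFCCCCCCCCCCCCCBBBBBBBBBBDFFFFFFFFFFFFFFA9999BFFFFFF
FFFFFFE99998FFFFFFFFFFFFFFFFFFFFFFFFFFFFFFFFFFFFFFFFFFFFFFFFFFFFA9999BFFFFFF
FFFFFFD99998FFFFFFFFFFFFFFFFFFFFFFFFFFFFFFFFFFFFFFFFFFFFFFFFFFFFA9999BFFFFFF
FFFFFFE99998FFFFFFFFFFFFFFFFFFFFFFFFFFFFFFFFFFFFFFFFFFFFFFFFFFFFA9999BFFFFFF
FFFFFFE99998FFFFFFFFFFFFFFFFFFFFFFFFFFFFFFFFFFFFFFFFFFFFFFFFFFFFA9999BFFFFFF
FFFFFFE99998FFFFFFFFFFFFFFFFFFFFFFFFFFFFFFFFFFFFFFFFFFFFFFFFFFFFA9999BFFFFFF
FFFFFFE99998FFFFFFFFFFFFFFFFFFFFFFFFFFFFFFFFFFFFFFFFFFFFFFFFFFFFA9999BFFFFFF
```

```bash
python3 -c "
from h import *
a=cv2.imread('pics/s8.png').astype(int);b=cv2.imread('pics/s11.png').astype(int)
d=np.abs(a-b).sum(2)[190:240,372:425]
for i,row in enumerate(d): print(190+i,''.join('#' if v>90 else '+' if v>45 else '.' for v in row))
print('col 372 = first');c=calibration('scene')
J=lambda *p:JO+JR@np.array(p)
for x in(.06,.0866,.1):
  for z in(.07,.091,.1):print(x,z,proj(c,[J(x,0,z)]).round(0).tolist())
s=bot.observe();print(s['grip_width'],np.round(s['force'],2),np.round(s['joint_efforts'],1))
"
```

```text
190 ..........................+############..............
191 ..........................############...............
192 .........................+###########+...............
193 .........................############................
194 .........................###########.................
195 ........................############.................
196 ........................###########+.................
197 ........................###########..................
198 .......................###########+..................
199 .......................###########...................
200 .......................+#########+...................
201 .........................+######+....................
202 ...........................+####.....................
203 ..............................+......................
204 .....................................................
205 .....................................................
206 .....................................................
207 .....................................................
208 ....................................................
[... 1454 characters left out ...]
4 .....................................................
235 .....................................................
236 .....................................................
237 .....................................................
238 .....................................................
239 .....................................................
col 372 = first
0.06 0.07 [[383.0, 207.0]]
0.06 0.091 [[384.0, 200.0]]
0.06 0.1 [[384.0, 197.0]]
0.0866 0.07 [[394.0, 210.0]]
0.0866 0.091 [[395.0, 203.0]]
0.0866 0.1 [[395.0, 199.0]]
0.1 0.07 [[399.0, 211.0]]
0.1 0.091 [[400.0, 204.0]]
0.1 0.1 [[401.0, 201.0]]
0.0018172095738459436 [-0.49 -0.5  -0.21] [  -0.  -119.3  -29.1  -23.9   -0.8    1.2    0. ]
```

The scene difference shows the closed tips ending just above the grip, near (400,202), about 25–30 mm behind the stated TCP. I'll open, lower 25 mm and close again; the width will show what was caught.

Request:
move_arm(
  jaw=[0,0,0,0,0,0,0],
  dp=[
    [0,0,0],
    [0,0,0],
    [0,0,0],
    [-0.002,0,0.0075],
    [-0.002,0,0.0075],
    [-0.002,0,0.0075],
    [-0.002,0,0.0075],
  ],
  rotation=[
    [0,0,0],
    [0,0,0],
    [0,0,0],
    [0,0,0],
    [0,0,0],
    [0,0,0],
    [0,0,0],
  ],
)

```text
clock: 23.78
position: [0.6199, 0.2005, 0.0446]
tool_rot: [-3.14, -0.264, -2.839]
force: [-0.2, -0.8, 0.5]
grip_width: 0.0852
```

Request:
move_arm(
  jaw=[80,160,220,250,250,250,250],
  dp=[
    [0,0,0],
    [0,0,0],
    [0,0,0],
    [0,0,0],
    [0,0,0],
    [0,0,0],
    [0,0,0],
  ],
  rotation=[
    [0,0,0],
    [0,0,0],
    [0,0,0],
    [0,0,0],
    [0,0,0],
    [0,0,0],
    [0,0,0],
  ],
)

```text
clock: 24.65
position: [0.6203, 0.2002, 0.0457]
tool_rot: [-3.139, -0.264, -2.84]
force: [0.5, -4.2, 6.2]
grip_width: 0.0211
```

```bash
python3 -c "
from h import *
st();s=bot.observe();R=Ro.from_euler('xyz',s['tool_rot'])
print('per mm',R.inv().apply(-.001*JR[:,0])/.8, 'jig TCP',(JR.T@(np.array(s['position'])-JO)))
a=cv2.imread('pics/s8.png').astype(int);b=grab_frame('scene').astype(int)
d=np.abs(a-b).sum(2)[194:226,372:425]
for i,row in enumerate(d): print(194+i,''.join('#' if v>90 else '+' if v>45 else '.' for v in row))
"
```

```text
24.65 [0.6203 0.2002 0.0457] [-3.139 -0.264 -2.84 ] q [ 0.12  1.11 -1.04  1.31  0.79  1.46  0.95] F [ 0.5 -4.2  6.2] w 0.0211
per mm [1.20683895e-03 3.29301087e-07 3.25637299e-04] jig TCP [ 0.08667274 -0.00053014  0.04567119]
194 .........................#################...........
195 ........................#################............
196 ........................################+............
197 ........................##############+..............
198 .......................+##############...............
199 .......................##############+...............
200 .......................##############................
201 .......................+#############................
202 ........................#+##########.................
203 .......................+#+#++######+.................
204 .......................#+##++######..................
205 ......................+#++#++#++##+..................
206 ......................##.++##++###...................
207 ......................#.....+++##+...................
208 .....................##......+###....................
209 
[... 281 characters left out ...]
....
214 ..........................+++........................
215 .....................................................
216 .....................................................
217 .....................................................
218 .....................................................
219 .....................................................
220 .....................................................
221 .....................................................
222 .....................................................
223 .....................................................
224 .....................................................
225 .....................................................
```

The fingers are on the grip now (21 mm). I'll slide the jaw slowly towards the fence.

Request:
move_arm(
  jaw=[250,250,250,250,250,250,250,250,250,250],
  dp=[
    [0.0024,0,0.0007],
    [0.0048,0,0.0013],
    [0.0048,0,0.0013],
    [0.0048,0,0.0013],
    [0.0048,0,0.0013],
    [0.0048,0,0.0013],
    [0.0048,0,0.0013],
    [0.0048,0,0.0013],
    [0.0048,0,0.0013],
    [0.0048,0,0.0013],
  ],
  rotation=[
    [0,0,0],
    [0,0,0],
    [0,0,0],
    [0,0,0],
    [0,0,0],
    [0,0,0],
    [0,0,0],
    [0,0,0],
    [0,0,0],
    [0,0,0],
  ],
)

```text
clock: 25.95
position: [0.5845, 0.1891, 0.0457]
tool_rot: [-3.14, -0.263, -2.84]
force: [3.1, -2.0, 5.9]
grip_width: 0.0207
```

```bash
python3 -c "
from h import *
st();s=bot.observe();print('jig TCP',(JR.T@(np.array(s['position'])-JO)).round(4), 'F jig',(JR.T@np.array(s['force'])).round(1))
a=cv2.imread('pics/s8.png').astype(int);im=grab_frame('scene');cv2.imwrite('pics/s12.png',im);b=im.astype(int)[155:230,335:420]
for i,row in enumerate(b[::2]): print(155+2*i,''.join('#' if (v[2]<140 and v[2]-v[0]>20 and v[1]<75) else 'o' if abs(v[2]-v[0])<=20 and max(v)<110 else '-' if v[1]>105 and v[2]-v[1]<60 else '.' for v in row))
"
```

```text
25.95 [0.5845 0.1891 0.0457] [-3.14  -0.263 -2.84 ] q [ 0.16  1.07 -1.06  1.43  0.79  1.4   0.9 ] F [ 3.1 -2.   5.9] w 0.0207
jig TCP [ 0.0492 -0.0004  0.0457] F jig [ 2.4 -2.8  5.9]
155 ....................................................ooooooooooooooooooooooooooooooooo
157 ....................................................ooooooooooooooooooooooooooooooooo
159 ....................................................ooooooooooooooooooooooooooooooooo
161 ....................................................#oooooooooooooooooooooooooooooooo
163 ......................................................ooooooooooooooooooooooooooooooo
165 .......................................................#oooooooooooooooooooooooooooo#
167 ........................................................#oooooooooooooooooooooooooo#.
169 ......................................................ooooooooooooooooooooooooooo##..
171 ...................------............................ooooooooooooooooooooooooo###....
173 ..................---------.........................oooooooooooooooooooo#............
175 .............
[... 1802 characters left out ...]
.------#################################-----.........................
217 #########.......------#################################-------------.................
219 --------........------#################################.-------------------..........
221 ------oo........------################################----.-ooo--------------------..
223 ----------.-...-------###############################--------------ooo---------------
225 -----------------.-ooo------#######################.---------------------.ooo--------
227 .-----------------------.-ooo------###############.-----------------------------..ooo
229 ........-----------------------.-ooo------#######------------------------------------
```

The jaw moves with about 2.5 N, as described, and the front still stands. I'll do the remaining travel more slowly.

Request:
move_arm(
  jaw=[250,250,250,250,250,250,250,250,250],
  dp=[
    [0.0024,0,0.00065],
    [0.0024,0,0.00065],
    [0.0024,0,0.00065],
    [0.0024,0,0.00065],
    [0.0024,0,0.00065],
    [0.0024,0,0.00065],
    [0.0024,0,0.00065],
    [0.0024,0,0.00065],
    [0,0,0],
  ],
  rotation=[
    [0,0,0],
    [0,0,0],
    [0,0,0],
    [0,0,0],
    [0,0,0],
    [0,0,0],
    [0,0,0],
    [0,0,0],
    [0,0,0],
  ],
)

```text
clock: 27.12
position: [0.5693, 0.1844, 0.0456]
tool_rot: [-3.14, -0.263, -2.84]
force: [1.5, -3.0, 6.0]
grip_width: 0.0211
```

Request:
move_arm(
  jaw=[250,250,250],
  dp=[
    [0.0018,0,0.0005],
    [0.0018,0,0.0005],
    [0,0,0],
  ],
  rotation=[
    [0,0,0],
    [0,0,0],
    [0,0,0],
  ],
)

```text
clock: 27.5
position: [0.5665, 0.1835, 0.0456]
tool_rot: [-3.14, -0.263, -2.84]
force: [2.6, -2.0, 6.8]
grip_width: 0.0207
```

```bash
python3 -c "
from h import *
st();s=bot.observe();print('jig TCP',(JR.T@(np.array(s['position'])-JO)).round(4), 'F jig',(JR.T@np.array(s['force'])).round(1))
"
```

```text
27.5 [0.5665 0.1835 0.0456] [-3.14  -0.263 -2.84 ] q [ 0.18  1.05 -1.06  1.49  0.79  1.38  0.88] F [ 2.6 -2.   6.8] w 0.0207
jig TCP [ 0.0304 -0.0004  0.0456] F jig [ 1.9 -2.7  6.8]
```

Request:
move_arm(
  jaw=[250,250,250],
  dp=[
    [0.0012,0,0.0003],
    [0.0012,0,0.0003],
    [0,0,0],
  ],
  rotation=[
    [0,0,0],
    [0,0,0],
    [0,0,0],
  ],
)

```text
clock: 27.88
position: [0.5663, 0.1835, 0.0457]
tool_rot: [-3.14, -0.259, -2.841]
force: [14.7, 2.9, 1.8]
grip_width: 0.0208
```

Request:
move_arm(
  jaw=[250,250,250],
  dp=[
    [0.0012,0,0.0003],
    [0,0,0],
    [0,0,0],
  ],
  rotation=[
    [0,0,0],
    [0,0,0],
    [0,0,0],
  ],
)

```text
clock: 28.25
position: [0.5663, 0.1835, 0.0457]
tool_rot: [-3.141, -0.257, -2.841]
force: [20.0, 5.3, -2.5]
grip_width: 0.0205
```

The jaw is closed and stalled at about 20 N, after 56.4 mm of travel from an estimated 0.0125, so about 0.069–0.070. I'll ease off, open and rise.

Request:
move_arm(
  jaw=[250,0,0,0,0],
  dp=[
    [-0.0022,0,-0.0006],
    [0,0,0],
    [0,0,0],
    [0,0,0],
    [0,0,0],
  ],
  rotation=[
    [0,0,0],
    [0,0,0],
    [0,0,0],
    [0,0,0],
    [0,0,0],
  ],
)

```text
clock: 28.88
position: [0.5647, 0.1833, 0.0452]
tool_rot: [-3.14, -0.264, -2.839]
force: [0.2, 0.4, -0.2]
grip_width: 0.0852
```

```bash
python3 -c "
from h import *
st();s=bot.observe();R=Ro.from_euler('xyz',s['tool_rot'])
print('up 15mm',R.inv().apply([0,0,.015])/.8,'out 15mm',R.inv().apply(.015*JR[:,0])/.8)
"
```

```text
28.88 [0.5647 0.1833 0.0452] [-3.14  -0.264 -2.839] q [ 0.18  1.05 -1.06  1.5   0.79  1.38  0.87] F [ 0.2  0.4 -0.2] w 0.0852
up 15mm [ 4.89434921e-03 -2.66182610e-05 -1.80999209e-02] out 15mm [-1.80999391e-02 -1.45894993e-05 -4.89433267e-03]
```

Request:
move_arm(
  jaw=[0,0,0,0,0,0,0,0,0,0],
  dp=[
    [0,0,-0.01],
    [0,0,-0.02],
    [0,0,-0.02],
    [0,0,-0.02],
    [0,0,-0.02],
    [0,0,-0.02],
    [0,0,-0.02],
    [0,0,-0.02],
    [0,0,-0.02],
    [0,0,0],
  ],
  rotation=[
    [0,0,0],
    [0,0,0],
    [0,0,0],
    [0,0,0],
    [0,0,0],
    [0,0,0],
    [0,0,0],
    [0,0,0],
    [0,0,0],
    [0,0,0],
  ],
)

```text
clock: 30.12
position: [0.5991, 0.1945, 0.1776]
tool_rot: [-3.14, -0.262, -2.839]
force: [0.6, 0.1, -0.2]
grip_width: 0.0853
```

```bash
python3 -c "
from h import *
st();J=lambda *p:JO+JR@np.array(p)
c=calibration('wrist');im=grab_frame('wrist');cv2.imwrite('pics/w13.png',im);w=im.astype(int)
print('front top',proj(c,[J(a,bb,.134) for a in(-.04,-.02) for bb in(-.032,.032)]).round(0).tolist())
print('jaw top',proj(c,[J(a,bb,.057) for a in(-.02,.05) for bb in(-.024,.024)]).round(0).tolist())
print('grip top',proj(c,[J(.035+a,bb,.091) for a in(-.011,.011) for bb in(-.011,.011)]).round(0).tolist())
print('fence top',proj(c,[J(a,bb,.06) for a in(-.065,-.04) for bb in(-.024,.024)]).round(0).tolist())
def f(v):return '#' if (v[2]<190 and v[1]<95 and v[2]-v[0]>20) else 'o' if abs(v[2]-v[0])<=20 and max(v)<110 else '-' if v[1]>150 else '.'
for y in range(40,300,5):print(y,''.join(f(v) for v in w[y,230:410:2]))
im=grab_frame('scene');cv2.imwrite('pics/s13.png',im);c=calibration('scene');b=im.astype(int)
print('front top',proj(c,[J(a,bb,.134) for a in(-.04,-.02) for bb in(-.032,.032)]).round(0).tolist())
print('front foot',proj(c,[J(a,bb,.018) for a in(-.04,-.02) for bb in(-.032,.032)]).round(0).tolist())
for y in range(160,232,2):print(y,''.join(f(v) for v in b[y,325:415]))
"
```

```text
30.12 [0.5991 0.1945 0.1776] [-3.14  -0.262 -2.839] q [ 0.16  0.95 -1.12  1.3   0.69  1.6   0.96] F [ 0.6  0.1 -0.2] w 0.0853
front top [[271.0, 110.0], [364.0, 110.0], [271.0, 140.0], [364.0, 140.0]]
jaw top [[291.0, 159.0], [344.0, 159.0], [292.0, 235.0], [344.0, 236.0]]
grip top [[304.0, 206.0], [331.0, 206.0], [304.0, 233.0], [331.0, 233.0]]
fence top [[291.0, 108.0], [345.0, 108.0], [291.0, 136.0], [345.0, 136.0]]
40 ..........................................................................................
45 ..........................................................................................
50 ..........................................................................................
55 ..........................................................................................
60 ..........................................................................................
65 ..........................................................................................
70 ..........................................................................................
75 ................
[... 7121 characters left out ...]
###----------------................
218 ......-----.###########.##################################.ooo.------------------.........
220 ....-----------.#######.################################.------.-.ooo..------------------.
222 ..-------------.-.#####.--.############################.--------------...ooo..------------
224 ....------------------.-.ooo..---.####################------------------------...ooo.-----
226 ..........-------------------.-.ooo..---.###########.--------------------------------...oo
228 .#...#..###..#...-------------------.-.ooo..---.###.--------------------------------------
230 ....##.#..##.###.#.##...-------------------.-.ooo..---------------------------------------
```

Everything matches the closed state: the front's top edge and the jaw are both within about 4 px of the predictions. I'll hand the job in.

```bash
python3 -c "
from h import *
print(workorder.job_done());st()"
```

```text
the job is handed in; nothing more can be done
None
the job is handed in; nothing more can be done
```

I stood the top drawer front on its short end in front of the fence, let it stand by itself, then slid the jaw up until it held the front against the fence. I let go, backed the arm clear and handed the job in at about 30 s; no verdict came back.

- **Jaw closed:** it stopped on the front at about 20 N after 56.4 mm of travel. From an estimated start of 0.0125 that puts it at about 0.069–0.070; the joint value itself was not readable.
- **Front position:** in the last wrist picture the front's top edge and the jaw lay within about 4 pixels of where a closed jaw would put them. In the scene picture the front looked upright with the jaw against it. I checked both numerically, because all 12 viewings were used.
- **Lower front and laths:** they were still in place just after the lift, when I last looked. I did not measure the lower front, plane, glue bottle or wax tin again at the end. The arm never worked close to the last three.
- **What went wrong on the way:**
  - The first grip on the jaw closed on air, because the closed fingertips sat about 25–30 mm short of the stated tool point. I lowered 25 mm and gripped again.
  - My first tilt plan ran into wrist joint limits, so I turned the gripper half a turn before lifting the front.

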